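# Make up two handling kits of ceramics

### The job

Make up the two handling kits from the clay finds on the table, one find to a cell and each standing upright on the tray's floor. The long three-cell tray takes the llama in its middle cell, with the bottle with the arched handle and the smaller beaker in the cells at either end; the two-cell tray takes the jar and the taller beaker, either way round. The clay is fragile, so set things down without dropping or toppling them, and leave the bowl where it stands.

Things in the scene. Friction and masses are not known exactly. Their poses are not given: they have to be found in the camera images.
- stirrup_bottle: Fired-clay bottle, the tallest find: round body 60 mm across and 62 mm high, above it an arched hollow handle (stirrup) with one upright spout on top, 128 mm high in all. Origin: centre of its underside, z up. The arch stands in the body's y-z plane (42 mm between its legs' centre lines, 12 mm thick, top at 96 mm). The spout is 15 mm thick, on the z axis, from 96 to 128 mm up: pinch it there, or the top of the arch with it, along the body's x. 150 to 310 g.
- tall_beaker: Open fired-clay beaker, slightly flared: 42 mm across at the foot, 52 mm at the rim, 85 mm high (about 48 mm across at 55 mm up). Origin: centre of its underside, z up. 90 to 180 g.
- small_beaker: Open fired-clay beaker of the same shape but clearly smaller: 34 mm across at the foot, 40 mm at the rim, 56 mm high. Origin: centre of its underside, z up. About 60 g.
- jar: Closed-looking fired-clay jar with round shoulders and a short flared neck with a dark mouth: 54 mm across its belly (straight from 24 to 40 mm up), foot 38 mm, neck 30 mm, lip 36 mm, 68 mm high. Origin: centre of its underside, z up. 110 to 220 g.
- llama: Small fired-clay llama on four legs, head up. Trunk a rounded block 26 mm wide (x), 50 mm long (y), from 22 to 46 mm up; neck and head rise at its +y end to 73 mm (ears to 80 mm), the muzzle reaching 40 mm from the origin; legs 10 mm thick. Origin: centre of its underside, z up. The origin lies under the middle of the trunk; grip the trunk across its width, along x. About 120 g.
- bowl: Low open fired-clay bowl, 72 mm across the rim, 34 mm high; belongs to neither kit and stays where it is. Origin: centre of its underside, z up. 
- long_tray: Shallow white tray lined with grey, fixed to the table, with three equal square cells in a row: 88 mm (x) by 256 mm (y), rim and partitions 16 mm high and 4 mm thick, floor 4 mm thick. Each cell is 80 mm square inside; their centres lie on the tray's y axis at -84, 0 and +84 mm. Origin: centre of the underside, z up.
- short_tray: The same kind of white tray, fixed to the table, but with only two cells: 88 mm (x) by 172 mm (y), rim and partition 16 mm high and 4 mm thick, floor 4 mm thick. Each cell is 80 mm square inside; their centres lie on the tray's y axis at -42 and +42 mm. Origin: centre of the underside, z up.
There are look-alikes about, which are no part of the job. What is shaped like the small_beaker but blue or green is not meant.

How it is judged:
By the outcome, as a careful person would: the job done as asked, in the order asked, and still so for the second after the job is handed in, with the robot touching nothing.
It also fails if it takes over 128 s, if anything falls off the work surface, if the arm or the gripper's body presses on something with over 40 N, if the wrist force passes 120 N, or if a joint passes its speed limit or range.

### The arm

A 6-joint arm with a two-finger parallel gripper is mounted at the origin on the work surface. World frame = base frame: x ahead of the robot, y to its left, z up, the work surface at z = 0. Lengths are in m, angles in rad, forces in N, time in s.
With the tool pointing down it reaches from about 0.325 to 0.85 m from the base axis. Payload 4.4 kg.
Tool frame: the origin (TCP) lies at the very end of the fingers, on their centre line; the grasp point (between the pads) lies 19 mm behind it; x points along the fingers, z is the direction in which the jaws open and shut, and the axes are right-handed (so a half turn about x gives the same grasp; the last joint's range is limited). The gripper opens to 94 mm and grips with 3 to 60 N. Pads are 16 mm wide; open, the fingers measure 119 mm over their backs; the gripper's body (75 mm by 177 mm) begins 78 mm behind the grasp point.
Start: joints at [1.123, 0.207, 1.542, -0, 1.393, -0.15], TCP at [0.169, 0.55, 0.178] pointing down, gripper open.
Joint ranges: [-2.73, 2.73], [-0.86, 2.22], [0.23, 2.46], [-1.11, 4.25], [0.08, 2.63], [-2.82, 2.82]. Speed limits (rad/s): [2.79, 2.79, 3.14, 3.14, 3.14, 3.14].

### API

Orientations are given as a unit quaternion [x, y, z, w].
In Python, from cell import sense, read_camera, job_done gives the robot as it stands.
- The arm moves only by the tool move_arm, never from a script. Its argument "plan" is a list that holds one entry, the list of rows, each a list of 6 numbers: the shift along the tool's x, y, z in m, then the turn, a rotation vector about the tool's x, y, z in degrees. In form: [[[dx, dy, dz, ax, ay, az], ...]]. A call has 1 to 12 rows; each row is the pose to reach, as a shift and turn from the pose commanded when the call began, along the tool's axes at that moment; what a row does not reach only later rows make up. A row lasts 1/10 s, in which the tool goes at most 50 mm and 8.59 degrees, less where a joint would pass 70% of its speed; a pose out of reach is approached as far as the arm can. A call with a gripper value outside its range is refused whole. "jaw" is the closure, from 0 (fully open) to 1 (shut), set as the call begins (left out, the last holds). The fingers move at their own pace and stop on an object; "grip_force" is the grip in N (left out, the last holds). Time passes only in rows, so rows that repeat a pose let the fingers close. It gives the time, the measured TCP pose, the force and the opening at its end, in the units of the state.
- sense(): the state, without advancing time (a new reading comes with each control period).
- read_camera(name): name is "side" or "top" or "wrist"; returns a dict with "frame" (384x512x3 uint8, red, green, blue), "fx", "fy", "cx", "cy" (pixels), "R" (3x3) and "t" (3): a world point X has camera coordinates R X + t. Camera axes: x right, y down, z forward; pixel columns grow to the right and rows downward; lengths in m; the calibration is good to about 2 mm. A picture is of the moment at which its call begins. There is no depth.
- job_done(): hands the job in, once; it reports no verdict.
The state is a dict: "t": time; "q": joint angles; "joint_velocities": joint speeds; "joint_torque": joint torques, N m; "ee_pos": TCP position; "ee_rot": TCP orientation; "force": force on the tool from outside, world axes, zero at the start; "torque": the same for the moment, N m; "finger_gap": opening from 0.0 (shut) to 1.0 (fully open).
Only numpy, scipy, OpenCV 4.12 (cv2) and the standard library are available. Lean on these libraries where they do the work, as an engineer would, in place of code of your own. Each camera call takes 0.05 s, during which the arm holds its last target. There are 200 camera calls.

## Working session

There is one attempt and no reset: what is moved stays moved. The work goes in short steps, Python scripts to look and compute and a tool call to move; the robot and the scene stay as the last step left them, time stands still between calls to the robot, and variables do not carry over. Pictures are saved under pics/ and viewed, on a budget of 14 in all, crops included, one or two more only if the job needs it, and the job is handed in when it is done.

Besides the shell and the picture viewer there is one more tool, called after "Emit:" as name(argument=value, ...), one argument or row to a line, values as JSON. move_arm: Moves the arm, as the interface text tells. Its arguments: {"type":"object","properties":{"plan":{"type":"array","items":{"type":"array","items":{"type":"array","items":{"type":"number"}}}},"jaw":{"type":"number"},"grip_force":{"type":"number"}},"required":["plan"]}

```bash
mkdir -p pics; ls; cat > h.py <<'E'
import numpy as np, cv2
from cell import sense, read_camera, job_done
def snap(n,f):
    c=read_camera(n); cv2.imwrite('pics/'+f+'.png',c['frame'][:,:,::-1]); np.savez('pics/'+f,**c); return c
def ray(c,u,v,z):
    R=np.array(c['R']);t=np.array(c['t']); o=-R.T@t
    d=R.T@np.array([(u-c['cx'])/c['fx'],(v-c['cy'])/c['fy'],1]); return o+d*(z-o[2])/d[2]
def proj(c,X):
    p=np.array(c['R'])@np.array(X)+c['t']; return c['fx']*p[0]/p[2]+c['cx'],c['fy']*p[1]/p[2]+c['cy']
E
python3 - <<'E'
from h import *
print(sense())
for n in('side','top'):
    c=snap(n,n+'0');R=np.array(c['R']);print(n,-R.T@c['t'],R[2],c['fx'],c['cx'],c['cy'])
E
```

```text
pics
{'t': 0.0, 'q': array([ 1.12252289e+00,  2.07441470e-01,  1.54293697e+00, -1.80756921e-05,
        1.39345746e+00, -1.50509163e-01]), 'joint_velocities': array([-2.74433012e-06, -6.11645457e-04, -3.84077857e-04,  5.71550280e-04,
        2.07528078e-03,  9.03133415e-04]), 'joint_torque': array([ 2.06081450e-05, -3.70887280e+01, -2.81413883e+01,  6.95978198e-02,
        3.63755878e-02, -1.56196888e-04]), 'ee_pos': array([0.16834391, 0.54891283, 0.17718672]), 'ee_rot': array([-0.42067906,  0.56933242,  0.41992702,  0.56793576]), 'force': array([-0.40421268, -0.30606713, -0.06019807]), 'torque': array([0.03350486, 0.02454495, 0.01017256]), 'finger_gap': 1.0039569890686184}
side [ 0.50497907 -0.55225674  0.76467795] [ 0.11373791  0.61317878 -0.78171316] 404.1664636580431 260.2853402319087 193.23579399095107
top [0.47150691 0.02353452 1.17714669] [ 0.11933833  0.01286961 -0.99277023] 474.90709300638014 262.01856413708407 190.01455238105362
```

View pics/top0.png

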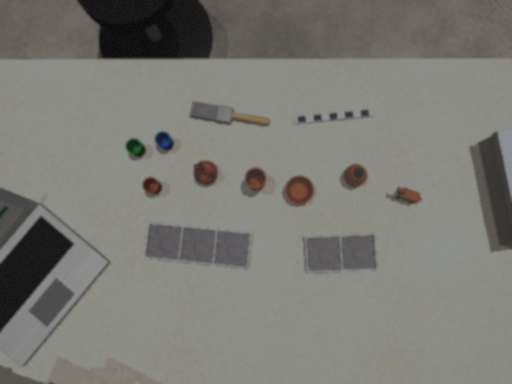

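View pics/side0.png

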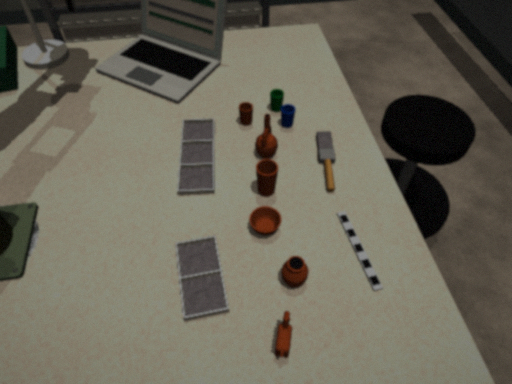

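Top view: small_beaker candidates are brown (152,186), green (135,148) and blue (164,141). Beaker candidates are (152,186) and the larger (256,180). The rest are bottle (206,173), bowl (299,190), jar (356,175) and llama (408,195). I take brown (152,186) as the small beaker and (256,180) as the tall one. Next I measure them and make one close crop.

```bash
python3 - <<'E'
from h import *
T=dict(np.load('pics/top0.npz'));S=dict(np.load('pics/side0.npz'))
for nm,c in(('top',T),('side',S)):
    f=c['frame'];h=cv2.cvtColor(f,cv2.COLOR_RGB2HSV)
    m=(((h[...,0]<12)|(h[...,0]>172))&(h[...,1]>120)&(h[...,2]>40)).astype(np.uint8)
    m=cv2.morphologyEx(m,cv2.MORPH_CLOSE,np.ones((3,3)))
    n,l,s,ce=cv2.connectedComponentsWithStats(m)
    for i in range(1,n):
        if s[i,4]>60: print(nm,ce[i].round(1),s[i],*[ray(c,*ce[i],z)[:2].round(3) for z in(0,.03,.06)])
    # trays: dark grey lining in each tray
    g=((h[...,1]<60)&(h[...,2]>60)&(h[...,2]<135)).astype(np.uint8)
    n,l,s,ce=cv2.connectedComponentsWithStats(g)
    for i in range(1,n):
        if 300<s[i,4]<2500:
            r=cv2.minAreaRect(np.argwhere(l==i)[:,::-1].astype(np.float32));print('  grey',ce[i].round(1),s[i,4],r[1],ray(c,*r[0],.004)[:2].round(4))
print(proj(T,sense()['ee_pos']),proj(S,sense()['ee_pos']),proj(T,(.4,.3,0)),proj(T,(0,0,0)))
a=cv2.resize(T['frame'][125:215,115:245],None,fx=6,fy=6,interpolation=2)
cv2.imwrite('pics/a.png',a[:,:,::-1])
b=cv2.resize(T['frame'][150:215,335:430],None,fx=6,fy=6,interpolation=2)
b2=cv2.resize(S['frame'][250:370,235:345],None,fx=3,fy=3,interpolation=2)
H=max(b.shape[0],b2.shape[0]);o=np.zeros((H+540,max(b.shape[1]+b2.shape[1],780),3),np.uint8)
o[:540,:780]=a;o[540:540+b.shape[0],:b.shape[1]]=b;o[540:540+b2.shape[0],b.shape[1]:b.shape[1]+b2.shape[1]]=b2
o=cv2.resize(o,None,fx=.64,fy=.64);print(o.shape);cv2.imwrite('pics/crop.png',o[:,:,::-1])
E
```

```text
top [205.  171.5] [195 162  20  20 232] [0.66  0.182] [0.655 0.178] [0.65  0.174]
top [151.2 185.4] [144 179  16  14 172] [0.624 0.317] [0.62  0.309] [0.616 0.302]
top [255.1 183.6] [249 178  14  11 100] [0.629 0.056] [0.625 0.055] [0.621 0.054]
top [297.7 191.5] [287 182  21  21 278] [ 0.61 -0.05] [ 0.606 -0.048] [ 0.602 -0.046]
top [409.7 194.7] [399 189  20  12 129] [ 0.602 -0.328] [ 0.599 -0.319] [ 0.595 -0.31 ]
  grey [217.4 114. ] 1029 (82.24427032470703, 20.691036224365234) [0.8023 0.1216]
  grey [333.1 117.1] 505 (10.770111083984375, 80.3985366821289) [ 0.8002 -0.1393]
  grey [488.4 190.5] 1883 (120.58637237548828, 33.78974914550781) [ 0.609  -0.5337]
  grey [257.3 186.6] 417 (30.0, 35.0) [0.6326 0.0501]
  grey [ 79.1 374.4] 2357 (161.0, 26.0) [0.1781 0.471 ]
side [245.1 107.5] [239 103  13  10  97] [0.626 0.369] [0.621 0.333] [0.616 0.297]
side [266.6 139.6] [256 116  21  37 392] [0.664 0.228] [0.658 0.197] [0.652 0.167]
side [266.  167.7] [256 157  22  21 292] [0.645 0.128] [0.639 0.101] [0.634 0.074]
side [264.8 219.6] [250 206  31  28 674] [ 0.614 -0.031] [ 0.609 -0.051] [ 0.605 -0.072]
side [294.6 272.4] [282 257  26  30 430] [ 0.652 -0.173] [ 0.646 -0.188] [ 0.64  -0.203]
side [283.4 336.6] [275 312  17  45 477] [ 0.601 -0.301] [ 0.598 -0.311] [ 0.594 -0.32 ]
  grey [184.9  22.8] 1631 (49.0, 72.0) [0.4675 0.8534]
  grey [280.6 113.5] 359 (48.85212326049805, 29.90767478942871) [0.7269 0.3393]
  grey [325.1 150.7] 673 (64.92253875732422, 21.08652114868164) [0.7998 0.1194]
  grey [359.1 254. ] 643 (90.78436279296875, 13.416407585144043) [ 0.7994 -0.1481]
(np.float64(8.520759707537621), np.float64(396.60045674331457)) (np.float64(67.40042389650051), np.float64(30.0510609500229)) (np.float64(155.08034449237272), np.float64(276.0628583583453)) (np.float64(277.54393967036253), np.float64(449.96766129016044))
(595, 576, 3)
```

View pics/crop.png

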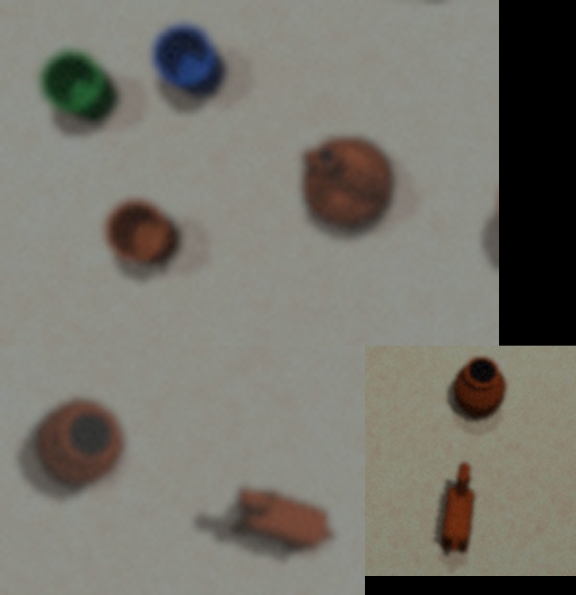

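The crop confirms it. The brown beaker is small, green and blue are look-alikes, and the llama's head points to +y (image left). Next come the tray geometry and a move helper.

```bash
cat >> h.py <<'E'
from scipy.spatial.transform import Rotation as Ro
def go(p,yaw=None,s=None):
    """shift/turn to TCP p, tool down, jaw axis at yaw deg (mod 180)"""
    s=s or sense(); R=Ro.from_quat(s['ee_rot']); M=R.as_matrix()
    y0=np.degrees(np.arctan2(M[1,2],M[0,2]))
    if yaw is None: yaw=y0
    d=(yaw-y0+90)%180-90; yaw=np.radians(y0+d)
    z=np.array([np.cos(yaw),np.sin(yaw),0]);x=np.array([0,0,-1.]);G=np.c_[x,np.cross(z,x),z]
    rv=Ro.from_matrix(M.T@G).as_rotvec(degrees=True)
    print('pos',s['ee_pos'].round(4),'yaw',y0.round(1),'q6',s['q'][5].round(2),'gap',round(float(s['finger_gap'])*94,1),'F',s['force'].round(1),'t',round(s['t'],1))
    print('SHIFT',(M.T@(np.array(p)-s['ee_pos'])).round(4),'TURN',rv.round(2))
E
python3 - <<'E'
from h import *
T=dict(np.load('pics/top0.npz'));S=dict(np.load('pics/side0.npz'))
for nm,c,rs in(('T',T,((135,215,260,280),(295,225,385,280))),('S',S,((172,112,222,202),(170,230,235,325)))):
  for (a,b,e,d) in rs:
    g=cv2.cvtColor(c['frame'],cv2.COLOR_RGB2GRAY)[b:d,a:e]
    th,m=cv2.threshold(g,0,255,cv2.THRESH_OTSU|cv2.THRESH_BINARY_INV)
    n,l,s,ce=cv2.connectedComponentsWithStats(cv2.morphologyEx(m,cv2.MORPH_OPEN,np.ones((3,3))))
    m=np.isin(l,[i for i in range(1,n) if s[i,4]>250])
    P=np.argwhere(m)[:,::-1]+[a,b]; W=np.array([ray(c,u,v,.004)[:2] for u,v in P])
    r=cv2.minAreaRect((W*1000).astype(np.float32));print(nm,th,np.round(r[0],1),np.round(r[1],1),r[2],W.mean(0).round(4))
go([.598,-.3,.26],0)
go([.35,.2,.3],0)
E
```

```text
T 115.0 [476.2 197.3] [252.7  83. ] 84.32711791992188 [0.4763 0.1971]
T 115.0 [ 458.8 -151.8] [ 82.5 173.2] 3.063582420349121 [ 0.4589 -0.1529]
S 104.0 [474.6 199.4] [270.2  88.7] 84.45735168457031 [0.473  0.1877]
S 102.0 [ 457.  -145.9] [ 81.9 167.2] 2.9227302074432373 [ 0.457  -0.1507]
pos [0.1684 0.549  0.1773] yaw 72.9 q6 -0.15 gap 94.2 F [-0.   0.7  0. ] t 0.1
SHIFT [-0.0815 -0.6598 -0.6857] TURN [ 7.293e+01 -1.100e-01  6.000e-02]
pos [0.1684 0.549  0.1773] yaw 72.9 q6 -0.15 gap 94.2 F [-0.   0.7  0. ] t 0.1
SHIFT [-0.1222 -0.276  -0.2806] TURN [ 7.293e+01 -1.100e-01  6.000e-02]
```

Long tray: centre (0.476, 0.1975), y axis 84.3°. Short tray: centre (0.459, -0.152), y axis 93.1°. Now I move over the llama.

Emit:
move_arm(
  plan=[
    [[-0.08, -0.66, -0.686, 73, 0, 0], [-0.08, -0.66, -0.686, 73, 0, 0], [-0.08, -0.66, -0.686, 73, 0, 0], [-0.08, -0.66, -0.686, 73, 0, 0], [-0.08, -0.66, -0.686, 73, 0, 0], [-0.08, -0.66, -0.686, 73, 0, 0], [-0.08, -0.66, -0.686, 73, 0, 0], [-0.08, -0.66, -0.686, 73, 0, 0], [-0.08, -0.66, -0.686, 73, 0, 0], [-0.08, -0.66, -0.686, 73, 0, 0], [-0.08, -0.66, -0.686, 73, 0, 0], [-0.08, -0.66, -0.686, 73, 0, 0]],
  ],
  jaw=0,
  grip_force=15,
)

```text
t: 1.3
ee_pos: [0.4388, 0.0142, 0.2285]
ee_rot: [0.001, 0.707, -0.0, 0.707]
force: [-0.2, 0.0, 0.1]
finger_gap: 1.003
```

```bash
python3 - <<'E'
from h import *
go([.598,-.3,.26],-15)
E
```

```text
pos [0.4388 0.0142 0.2285] yaw -0.1 q6 -0.16 gap 94.3 F [-0.2  0.   0.1] t 1.3
SHIFT [-0.0315 -0.3139  0.1597] TURN [14.91  0.   -0.02]
```

Emit:
move_arm(
  plan=[
    [[-0.03, -0.315, 0.16, 15, 0, 0], [-0.03, -0.315, 0.16, 15, 0, 0], [-0.03, -0.315, 0.16, 15, 0, 0], [-0.03, -0.315, 0.16, 15, 0, 0], [-0.03, -0.315, 0.16, 15, 0, 0], [-0.03, -0.315, 0.16, 15, 0, 0], [-0.03, -0.315, 0.16, 15, 0, 0], [-0.03, -0.315, 0.16, 15, 0, 0], [-0.03, -0.315, 0.16, 15, 0, 0]],
  ],
)

```text
t: 2.2
ee_pos: [0.5978, -0.2998, 0.2567]
ee_rot: [0.094, 0.702, -0.093, 0.7]
force: [-0.9, 0.9, -0.5]
finger_gap: 1.003
```

```bash
python3 - <<'E'
from h import *
c=snap('wrist','w1');R=c['R'];print(-R.T@c['t'],R[2],c['fx'],sense()['ee_pos'])
E
```

```text
[ 0.6205534  -0.22290881  0.46359979] [-0.07406092 -0.26090574 -0.96251918] 317.66451532300044 [ 0.59767702 -0.29846772  0.25745034]
```

View pics/w1.png

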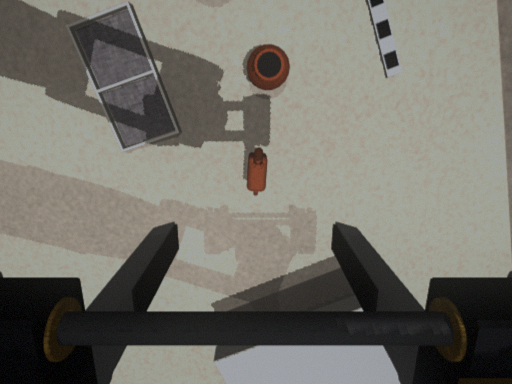

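The wrist view shows the llama at (257,172), nearly aligned with the jaws, with the jar at (268,66) and the short tray at upper left.

```bash
cat >> h.py <<'E'
def clay(c):
    h=cv2.cvtColor(c['frame'],cv2.COLOR_RGB2HSV)
    m=(((h[...,0]<12)|(h[...,0]>172))&(h[...,1]>110)&(h[...,2]>25)).astype(np.uint8)
    return cv2.morphologyEx(m,cv2.MORPH_CLOSE,np.ones((5,5)))
E
python3 - <<'E'
from h import *
c=dict(np.load('pics/w1.npz'));m=clay(c)
n,l,s,ce=cv2.connectedComponentsWithStats(m)
for i in range(1,n):
    if s[i,4]>100: print(ce[i].round(1),s[i])
i=l[172,257]; 
for v in range(s[i,1],s[i,1]+s[i,3],4):
    u=np.where(l[v]==i)[0]; print(v,u.min(),u.max(),ray(c,(u.min()+u.max())/2,v,.04)[:2].round(4),round(float(np.ptp(u))*.46/318*1000,1))
j=l[55,268]
if j:
    (u,v),r=cv2.minEnclosingCircle(np.argwhere(l==j)[:,::-1].astype(np.float32));print('jar',u,v,r,ray(c,u,v,.035)[:2])
E
```

```text
[267.3  67.9] [248  45  41  45 984]
[256.7 171.5] [248 149  19  46 669]
149 256 260 [ 0.6074 -0.2829] 5.8
153 255 261 [ 0.606  -0.2881] 8.7
157 249 265 [ 0.6033 -0.2929] 23.1
161 249 266 [ 0.6026 -0.2984] 24.6
165 249 265 [ 0.6005 -0.3035] 23.1
169 248 265 [ 0.5984 -0.3086] 24.6
173 248 265 [ 0.597 -0.314] 24.6
177 248 265 [ 0.5955 -0.3194] 24.6
181 248 264 [ 0.5934 -0.3247] 23.1
185 248 264 [ 0.5919 -0.3302] 23.1
189 249 263 [ 0.5904 -0.3357] 20.3
193 254 256 [ 0.5876 -0.3409] 2.9
```

```bash
python3 - <<'E'
from h import *
go([.597,-.3145,.017],-18)
E
```

```text
pos [ 0.5977 -0.2985  0.2575] yaw -15.1 q6 -0.33 gap 93.9 F [-0.3  1.  -0.3] t 2.2
SHIFT [ 0.2404 -0.016   0.0041] TURN [ 2.92 -0.13 -0.07]
```

Emit:
move_arm(
  plan=[
    [[0.05, -0.016, 0.004, 3, 0, 0], [0.1, -0.016, 0.004, 3, 0, 0], [0.15, -0.016, 0.004, 3, 0, 0], [0.18, -0.016, 0.004, 3, 0, 0], [0.2, -0.016, 0.004, 3, 0, 0], [0.215, -0.016, 0.004, 3, 0, 0], [0.23, -0.016, 0.004, 3, 0, 0], [0.24, -0.016, 0.004, 3, 0, 0], [0.24, -0.016, 0.004, 3, 0, 0], [0.24, -0.016, 0.004, 3, 0, 0]],
  ],
  jaw=0.3,
)

```text
t: 3.25
ee_pos: [0.5985, -0.3158, 0.0195]
ee_rot: [0.111, 0.698, -0.111, 0.699]
force: [-0.4, -0.4, 0.0]
finger_gap: 0.701
```

Emit:
move_arm(
  plan=[
    [[0, 0, 0, 0, 0, 0], [0, 0, 0, 0, 0, 0], [0, 0, 0, 0, 0, 0], [0, 0, 0, 0, 0, 0], [0, 0, 0, 0, 0, 0], [0, 0, 0, 0, 0, 0], [0, 0, 0, 0, 0, 0], [0, 0, 0, 0, 0, 0]],
  ],
  jaw=1,
  grip_force=15,
)

```text
t: 4.05
ee_pos: [0.5997, -0.3166, 0.0216]
ee_rot: [0.11, 0.697, -0.112, 0.7]
force: [-0.0, 1.0, 8.7]
finger_gap: 0.068
```

```bash
python3 - <<'E'
from h import *
go([.476,.1975,.22],-5.7)
snap('side','s1')
E
```

```text
pos [ 0.5997 -0.3166  0.0216] yaw -18.1 q6 -0.3 gap 6.4 F [-0.   1.   8.7] t 4.0
SHIFT [-0.2     0.4502 -0.2762] TURN [-12.37   0.22   0.08]
```

```bash
python3 - <<'E'
from h import *
c=np.load('pics/s1.npz');a=c['frame'];w=read_camera('wrist')['frame']
o=np.hstack([cv2.resize(a[230:384,200:380],(450,385)),cv2.resize(w[40:320,130:400],(371,385))])[:,:800]
cv2.imwrite('pics/s1c.png',o[:,:,::-1])
E
```

```text
(no output)
```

View pics/s1c.png

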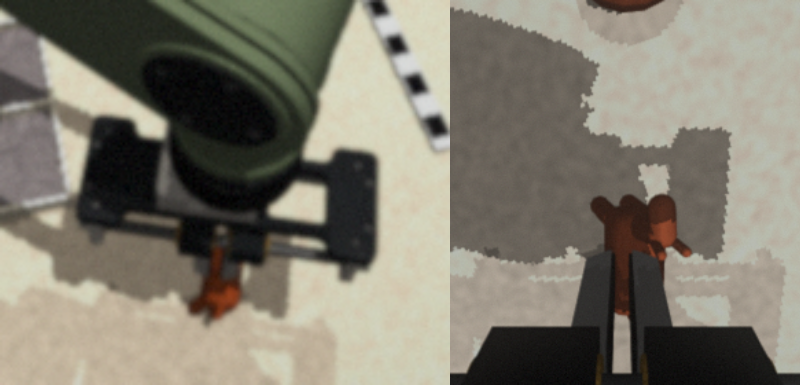

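The jaws closed past the llama to a 6 mm gap. It looks squeezed out and tilted, with the head at crop (662,215) and the legs at (605,205) and (628,200). I'll rise a little to relieve the pressing and look again.

Emit:
move_arm(
  plan=[
    [[-0.005, 0, 0, 0, 0, 0], [-0.01, 0, 0, 0, 0, 0], [-0.015, 0, 0, 0, 0, 0], [-0.02, 0, 0, 0, 0, 0], [-0.03, 0, 0, 0, 0, 0], [-0.04, 0, 0, 0, 0, 0], [-0.05, 0, 0, 0, 0, 0], [-0.05, 0, 0, 0, 0, 0]],
  ],
)

```text
t: 4.95
ee_pos: [0.5995, -0.3166, 0.0714]
ee_rot: [0.11, 0.697, -0.112, 0.7]
force: [0.4, -0.3, 0.5]
finger_gap: 0.007
```

```bash
python3 - <<'E'
from h import *
w=snap('wrist','w2')['frame'];a=snap('side','s2')['frame']
o=np.hstack([cv2.resize(a[230:384,200:380],(450,385)),cv2.resize(w[0:350,80:430],(350,385))])
cv2.imwrite('pics/s2c.png',o[:,:,::-1])
E
```

```text
(no output)
```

View pics/s2c.png

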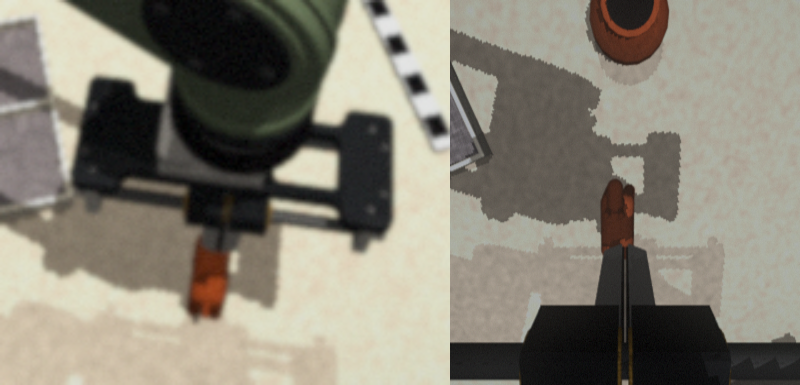

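The fingers are clear of the llama. I go back to the hover height for a clean view.

Emit:
move_arm(
  plan=[
    [[-0.05, 0, 0, 0, 0, 0], [-0.1, 0, 0, 0, 0, 0], [-0.14, -0.03, 0, 0, 0, 0], [-0.14, -0.06, 0, 0, 0, 0], [-0.14, -0.06, 0, 0, 0, 0], [-0.14, -0.06, 0, 0, 0, 0]],
  ],
  jaw=0,
)

```text
t: 5.65
ee_pos: [0.5785, -0.3724, 0.2073]
ee_rot: [0.112, 0.699, -0.111, 0.698]
force: [-0.7, -0.2, -0.1]
finger_gap: 0.482
```

```bash
python3 - <<'E'
from h import *
w=snap('wrist','w3')['frame'];a=snap('side','s3')['frame'];t=snap('top','t3')
m=clay(np.load('pics/w3.npz'));n,l,s,ce=cv2.connectedComponentsWithStats(m)
for i in range(1,n):
    if s[i,4]>100: print(ce[i].round(1),s[i])
o=np.hstack([cv2.resize(a[284:384,220:340],None,fx=3.5,fy=3.5),cv2.resize(w[90:240,180:330],(350,350))])
cv2.imwrite('pics/s3c.png',o[:,:,::-1]);print(o.shape,sense()['ee_pos'])
E
```

```text
[260.4   5.8] [239   0  43  16 473]
[253.7 115.1] [ 243   83   22   64 1037]
(350, 770, 3) [ 0.5790123  -0.37093914  0.20678936]
```

View pics/s3c.png

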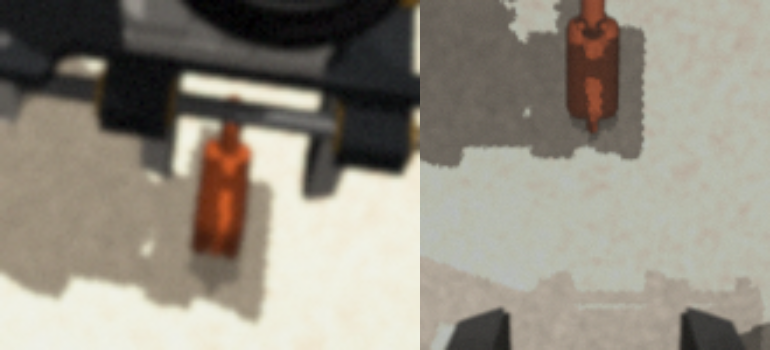

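The llama is standing upright again. I re-measure it with this closer view.

```bash
python3 - <<'E'
from h import *
c=dict(np.load('pics/w3.npz'));m=clay(c);l=cv2.connectedComponents(m)[1];i=l[120,254]
print('cam',(-c['R'].T@c['t']).round(3))
for v in range(83,148,4):
    u=np.where(l[v]==i)[0]; print(v,u.min(),u.max(),ray(c,(u.min()+u.max())/2,v,.04)[:2].round(4),1e3*np.linalg.norm(ray(c,u.min(),v,.034)-ray(c,u.max()+1,v,.034)).round(4))
cv2.imwrite('pics/w3c.png',cv2.resize(c['frame'][75:155,215:295],None,fx=7,fy=7)[:,:,::-1])
c=np.load('pics/s3.npz');m=clay(c);n,l,s,ce=cv2.connectedComponentsWithStats(m)
i=l[345,284];print(s[i])
for v in range(s[i,1],s[i,1]+s[i,3],4):
    u=np.where(l[v]==i)[0]; print(v,u.min(),u.max(),ray(c,(u.min()+u.max())/2,v,.04)[:2].round(4))
E
```

```text
cam [ 0.605 -0.297  0.414]
83 252 256 [ 0.6095 -0.2774] 5.7
87 249 258 [ 0.6077 -0.2812] 11.4
91 249 258 [ 0.6064 -0.2853] 11.4
95 249 258 [ 0.605  -0.2894] 11.5
99 244 263 [ 0.6037 -0.2935] 23.0
103 243 264 [ 0.6023 -0.2976] 25.4
107 243 264 [ 0.6009 -0.3018] 25.5
111 244 264 [ 0.6001 -0.3062] 24.400000000000002
115 244 264 [ 0.5987 -0.3104] 24.5
119 244 264 [ 0.5973 -0.3147] 24.5
123 244 264 [ 0.5959 -0.319 ] 24.6
127 244 264 [ 0.5945 -0.3233] 24.7
131 244 263 [ 0.5925 -0.3274] 23.599999999999998
135 244 263 [ 0.5911 -0.3318] 23.7
139 246 261 [ 0.5896 -0.3362] 19.0
143 252 255 [ 0.5882 -0.3407] 4.8Traceback (most recent call last):
  File "<stdin>", line 5, in <module>
    return umr_minimum(a, axis, None, out, keepdims, initial, where)
ValueError: zero-size array to reduction operation minimum which has no identity
```

```bash
python3 - <<'E'
from h import *
for k in range(3): go([.597,-.315,.011],-18)
E
```

```text
pos [ 0.579  -0.3709  0.2068] yaw -18.0 q6 -0.38 gap 57.2 F [ 0.8  0.3 -0.4] t 5.8
SHIFT [0.1959 0.0584 0.0004] TURN [-0.   -0.17 -0.09]
pos [ 0.579  -0.3709  0.2068] yaw -18.0 q6 -0.38 gap 57.2 F [ 0.8  0.3 -0.4] t 5.8
SHIFT [0.1959 0.0584 0.0004] TURN [-0.   -0.17 -0.09]
pos [ 0.579  -0.3709  0.2068] yaw -18.0 q6 -0.38 gap 57.2 F [ 0.8  0.3 -0.4] t 5.8
SHIFT [0.1959 0.0584 0.0004] TURN [-0.   -0.17 -0.09]
```

Emit:
move_arm(
  plan=[
    [[0, 0.03, 0, 0, 0, 0], [0, 0.058, 0, 0, 0, 0], [0.05, 0.058, 0, 0, 0, 0], [0.08, 0.058, 0, 0, 0, 0], [0.105, 0.058, 0, 0, 0, 0], [0.105, 0.058, 0, 0, 0, 0], [0.105, 0.058, 0, 0, 0, 0]],
  ],
  jaw=0.2,
)

```text
t: 6.5
ee_pos: [0.5972, -0.3163, 0.103]
ee_rot: [0.111, 0.699, -0.11, 0.698]
force: [-0.5, -1.2, 0.5]
finger_gap: 0.799
```

```bash
python3 - <<'E'
from h import *
for k in range(4): go([.597,-.315,.011],-18); read_camera('wrist')
E
```

```text
pos [ 0.5972 -0.3163  0.103 ] yaw -18.0 q6 -0.3 gap 75.1 F [-0.5 -1.2  0.5] t 6.5
SHIFT [ 0.092   0.0011 -0.0005] TURN [-0.   -0.1  -0.04]
pos [ 0.5982 -0.3173  0.1047] yaw -18.0 q6 -0.3 gap 75.1 F [-0.2  0.5  1. ] t 6.5
SHIFT [ 0.0937  0.0019 -0.002 ] TURN [-0.02  0.08  0.02]
pos [ 0.5987 -0.3179  0.1057] yaw -18.0 q6 -0.3 gap 75.4 F [ 0.  -0.4  0.1] t 6.6
SHIFT [ 0.0947  0.0023 -0.0028] TURN [-0.03  0.18  0.05]
pos [ 0.5989 -0.3182  0.1061] yaw -18.0 q6 -0.3 gap 75.3 F [-0.8 -0.2  0.1] t 6.7
SHIFT [ 0.0951  0.0026 -0.0032] TURN [-0.04  0.23  0.07]
```

Emit:
move_arm(
  plan=[
    [[0.03, 0.003, -0.003, 0, 0, 0], [0.055, 0.003, -0.003, 0, 0, 0], [0.075, 0.003, -0.003, 0, 0, 0], [0.088, 0.003, -0.003, 0, 0, 0], [0.095, 0.003, -0.003, 0, 0, 0], [0.095, 0.003, -0.003, 0, 0, 0], [0.095, 0.003, -0.003, 0, 0, 0], [0.095, 0.003, -0.003, 0, 0, 0], [0.095, 0.003, -0.003, 0, 0, 0], [0.095, 0.003, -0.003, 0, 0, 0]],
  ],
  jaw=0.4,
)

```text
t: 7.7
ee_pos: [0.5959, -0.3139, 0.0094]
ee_rot: [0.111, 0.698, -0.111, 0.699]
force: [0.1, -0.6, 0.3]
finger_gap: 0.6
```

```bash
python3 - <<'E'
from h import *
w=snap('wrist','w4')['frame'];go([.597,-.315,.011],-18)
cv2.imwrite('pics/w4c.png',cv2.resize(w[60:320,130:390],(600,600))[:,:,::-1])
E
```

```text
pos [ 0.5957 -0.3138  0.0092] yaw -18.1 q6 -0.3 gap 56.3 F [ 0.1  0.1 -0.8] t 7.8
SHIFT [-0.0018 -0.0007  0.0016] TURN [-0.06  0.05  0.01]
```

View pics/w4c.png

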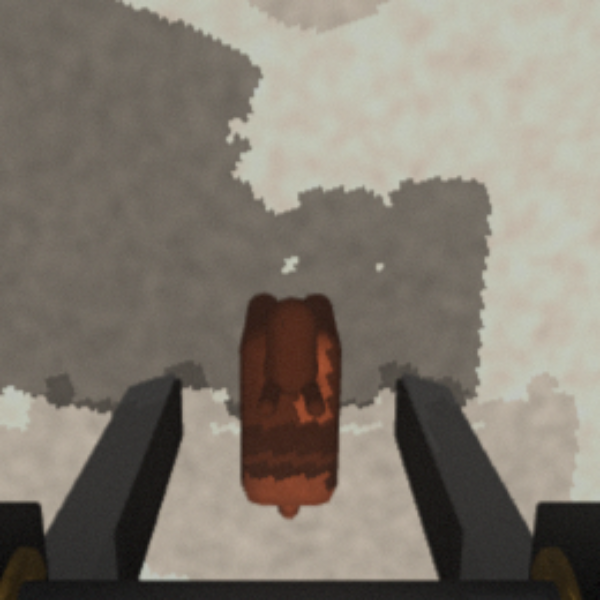

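Well centred: the fingertips at crop x 180 and 398 give a mean of 289, and the llama is at 290. I close the jaws.

Emit:
move_arm(
  plan=[
    [[-0.002, 0, 0, 0, 0, 0], [-0.002, 0, 0, 0, 0, 0], [-0.002, 0, 0, 0, 0, 0], [-0.002, 0, 0, 0, 0, 0], [-0.002, 0, 0, 0, 0, 0], [-0.002, 0, 0, 0, 0, 0], [-0.002, 0, 0, 0, 0, 0], [-0.002, 0, 0, 0, 0, 0]],
  ],
  jaw=0.8,
  grip_force=10,
)

```text
t: 8.55
ee_pos: [0.5955, -0.3136, 0.0106]
ee_rot: [0.111, 0.698, -0.111, 0.698]
force: [-0.2, -0.6, -0.1]
finger_gap: 0.274
```

```bash
python3 - <<'E'
from h import *
go([.476,.1975,.2],-5.7)
E
```

```text
pos [ 0.5955 -0.3136  0.0106] yaw -18.1 q6 -0.3 gap 25.8 F [-0.2 -0.6 -0.1] t 8.6
SHIFT [-0.1894  0.4489 -0.272 ] TURN [-1.236e+01  1.000e-02  0.000e+00]
```

Emit:
move_arm(
  plan=[
    [[-0.02, 0, 0, 0, 0, 0], [-0.05, 0, 0, 0, 0, 0], [-0.09, 0, 0, 0, 0, 0], [-0.13, 0.02, -0.01, -2, 0, 0], [-0.16, 0.05, -0.03, -4, 0, 0], [-0.18, 0.08, -0.05, -6, 0, 0], [-0.19, 0.115, -0.07, -8, 0, 0], [-0.19, 0.15, -0.091, -10, 0, 0], [-0.19, 0.19, -0.115, -12, 0, 0], [-0.19, 0.23, -0.139, -12.4, 0, 0], [-0.19, 0.27, -0.164, -12.4, 0, 0], [-0.19, 0.31, -0.188, -12.4, 0, 0]],
  ],
)

```text
t: 9.75
ee_pos: [0.5116, 0.0411, 0.2003]
ee_rot: [0.035, 0.706, -0.035, 0.706]
force: [-0.1, 0.4, -0.7]
finger_gap: 0.276
```

```bash
python3 - <<'E'
from h import *
read_camera('top');read_camera('top');go([.476,.1975,.1],-5.7)
E
```

```text
pos [0.5106 0.0446 0.2003] yaw -5.3 q6 0.01 gap 25.8 F [ 0.8 -1.1 -0.7] t 9.8
SHIFT [ 0.1007  0.1489 -0.0483] TURN [ 0.42 -0.1  -0.13]
```

Emit:
move_arm(
  plan=[
    [[0, 0.04, -0.012, 0, 0, 0], [0, 0.08, -0.025, 0, 0, 0], [0, 0.115, -0.037, 0, 0, 0], [0.02, 0.14, -0.045, 0, 0, 0], [0.06, 0.149, -0.048, 0.4, 0, 0], [0.1, 0.149, -0.048, 0.4, 0, 0], [0.13, 0.149, -0.048, 0.4, 0, 0], [0.14, 0.149, -0.048, 0.4, 0, 0], [0.14, 0.149, -0.048, 0.4, 0, 0], [0.14, 0.149, -0.048, 0.4, 0, 0], [0.14, 0.149, -0.048, 0.4, 0, 0]],
  ],
)

```text
t: 10.95
ee_pos: [0.4819, 0.1926, 0.0628]
ee_rot: [0.038, 0.705, -0.037, 0.708]
force: [0.1, 0.2, -2.0]
finger_gap: 0.274
```

```bash
python3 - <<'E'
from h import *
w=snap('wrist','w5')['frame'];go([.476,.1975,.0146],-5.7)
cv2.imwrite('pics/w5.png',w[:,:,::-1])
E
```

```text
pos [0.4818 0.1926 0.0628] yaw -6.1 q6 0.32 gap 26.2 F [-0.2  0.1 -1.4] t 11.0
SHIFT [ 0.0481  0.0042 -0.0065] TURN [-0.38  0.24 -0.07]
```

View pics/w5.png

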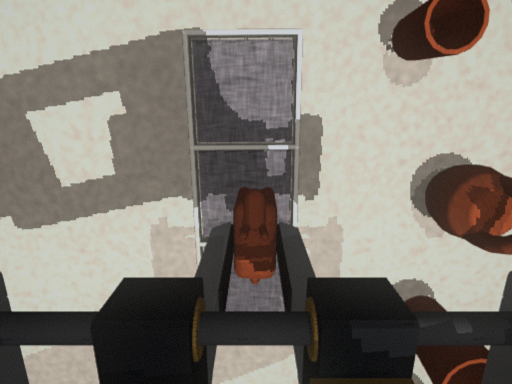

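The llama is hanging over the middle cell, with tray rims at columns 190 and 298 and a partition at row 147. It is level, so I lower it with the small correction.

Emit:
move_arm(
  plan=[
    [[0.005, 0.004, -0.0065, 0, 0, 0], [0.015, 0.004, -0.0065, 0, 0, 0], [0.025, 0.004, -0.0065, 0, 0, 0], [0.033, 0.004, -0.0065, 0, 0, 0], [0.038, 0.004, -0.0065, 0, 0, 0], [0.041, 0.004, -0.0065, 0, 0, 0], [0.043, 0.004, -0.0065, 0, 0, 0], [0.043, 0.004, -0.0065, 0, 0, 0], [0.043, 0.004, -0.0065, 0, 0, 0], [0.043, 0.004, -0.0065, 0, 0, 0]],
  ],
)

```text
t: 12.0
ee_pos: [0.4741, 0.1971, 0.018]
ee_rot: [0.037, 0.706, -0.037, 0.706]
force: [-0.2, 0.1, -1.2]
finger_gap: 0.277
```

```bash
python3 - <<'E'
from h import *
go([.476,.1975,.0146],-5.7)
E
```

```text
pos [0.4741 0.1971 0.018 ] yaw -6.1 q6 0.33 gap 26.0 F [-0.2  0.1 -1.2] t 12.0
SHIFT [0.0034 0.0006 0.0019] TURN [-0.36  0.04 -0.01]
```

Emit:
move_arm(
  plan=[
    [[0.001, 0, 0.0015, 0, 0, 0], [0.002, 0, 0.0015, 0, 0, 0], [0.003, 0, 0.0015, 0, 0, 0], [0.004, 0, 0.0015, 0, 0, 0], [0.004, 0, 0.0015, 0, 0, 0], [0.004, 0, 0.0015, 0, 0, 0]],
  ],
)

```text
t: 12.6
ee_pos: [0.4757, 0.1969, 0.0143]
ee_rot: [0.037, 0.706, -0.037, 0.706]
force: [-0.9, -1.1, 4.7]
finger_gap: 0.271
```

Emit:
move_arm(
  plan=[
    [[0, 0, 0, 0, 0, 0], [0, 0, 0, 0, 0, 0], [0, 0, 0, 0, 0, 0], [0, 0, 0, 0, 0, 0]],
  ],
  jaw=0.6,
)

```text
t: 13.0
ee_pos: [0.4749, 0.1969, 0.0133]
ee_rot: [0.037, 0.706, -0.037, 0.706]
force: [0.7, 0.9, 0.2]
finger_gap: 0.399
```

Emit:
move_arm(
  plan=[
    [[-0.02, 0, 0, 0, 0, 0], [-0.05, 0, 0, 0, 0, 0], [-0.1, 0, 0, 0, 0, 0], [-0.15, 0, 0, 0, 0, 0], [-0.2, 0, 0, 0, 0, 0], [-0.245, -0.01, 0.02, 0, 0, 0], [-0.245, -0.02, 0.06, 0, 0, 0], [-0.245, -0.02, 0.11, 0, 0, 0], [-0.245, -0.02, 0.15, 0, 0, 0], [-0.245, -0.02, 0.18, 0, 0, 0], [-0.245, -0.02, 0.18, 0, 0, 0], [-0.245, -0.02, 0.18, 0, 0, 0]],
  ],
)

```text
t: 14.2
ee_pos: [0.6517, 0.1579, 0.2573]
ee_rot: [0.037, 0.707, -0.038, 0.705]
force: [-0.4, 0.7, -0.1]
finger_gap: 0.404
```

```bash
python3 - <<'E'
from h import *
w=snap('wrist','w6');go([.655,.18,.2]);print((-w['R'].T@w['t']).round(3))
E
```

```text
pos [0.6512 0.1582 0.258 ] yaw -6.1 q6 0.21 gap 37.4 F [0.2 0.9 0.4] t 14.2
SHIFT [0.058  0.0221 0.0016] TURN [ 0.   -0.1   0.01]
[0.662 0.238 0.464]
```

View pics/w6.png

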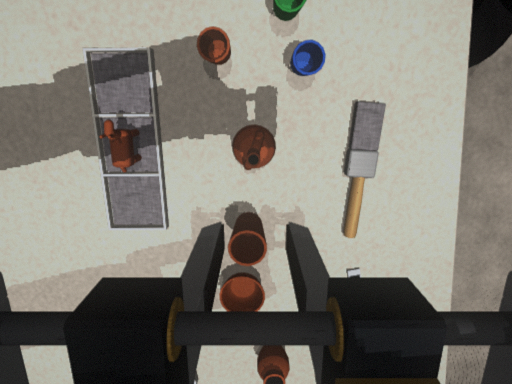

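The llama stands in the middle cell at (121,147), legs down. The bottle is at (254,147) with its spout near (253,155). I take a close crop for the arch direction.

```bash
python3 - <<'E'
from h import *
c=dict(np.load('pics/w6.npz'));f=c['frame'][118:178,220:290].astype(float)
f=np.clip(f*1.9,0,255).astype(np.uint8)
cv2.imwrite('pics/w6c.png',cv2.resize(f,None,fx=9,fy=9,interpolation=2)[:,:,::-1])
m=clay(c);n,l,s,ce=cv2.connectedComponentsWithStats(m)
for i in range(1,n):
    if s[i,4]>100: print(ce[i].round(1),s[i])
E
```

```text
[214.7  45.4] [197  27  33  37 794]
[120.3 145.3] [  99  120   42   52 1023]
[253.4 146.1] [ 233  126   42   44 1284]
[246.8 246.7] [ 228  224   39   42 1149]
[241.8 293.6] [ 220  273   45   39 1396]
[272.7 363.2] [258 346  31  38 901]
```

View pics/w6c.png

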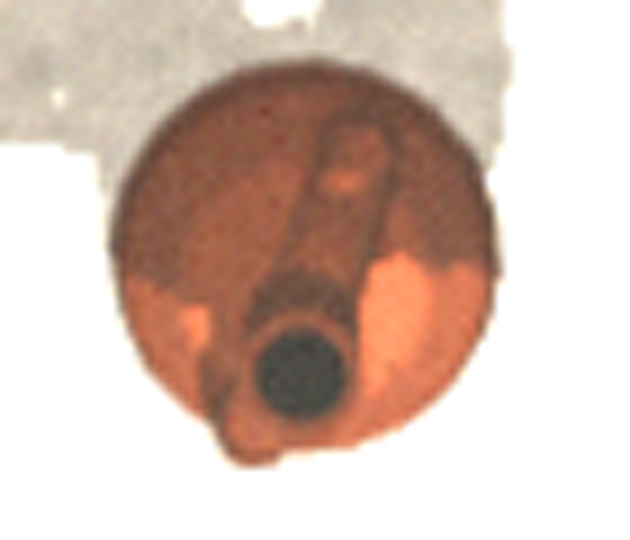

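```bash
python3 - <<'E'
from h import *
c=dict(np.load('pics/w6.npz'))
print('spout',ray(c,253.1,159.2,.128))
for z in(.065,.08):
    a=ray(c,259.3,132.5,z);b=ray(c,247.6,167.0,z);d=(a-b);print(a,b,(a+b)/2,np.linalg.norm(d),'yaw y',np.degrees(np.arctan2(d[1],d[0])))
print('body',ray(c,253.4,148,.035))
S=np.load('pics/side0.npz')
(u,v)=254,141;
for u,v,z in((214.7,41,.056),): print('small',ray(c,u,v,z))
m=clay(c);l=cv2.connectedComponents(m)[1]
for p in((60,200),):pass
go([.65,.18,.112])
E
```

```text
spout [0.65303924 0.17804798 0.128     ]
[0.66259016 0.19939348 0.065     ] [0.64327608 0.15761583 0.065     ] [0.65293312 0.17850466 0.065     ] 0.04602613650233096 yaw y 65.18859519934522
[0.66256994 0.20082655 0.08      ] [0.64398184 0.16061925 0.08      ] [0.65327589 0.1807229  0.08      ] 0.04429610011513024 yaw y 65.18859519934526
body [0.65258851 0.17676902 0.035     ]
small [0.62119824 0.3100277  0.056     ]
pos [0.6512 0.1582 0.258 ] yaw -6.1 q6 0.21 gap 37.4 F [0.2 0.9 0.4] t 14.2
SHIFT [ 0.146   0.0216 -0.0032] TURN [ 0.   -0.1   0.01]
```

```bash
python3 - <<'E'
from h import *
go([.653,.178,.14],-25)
E
```

```text
pos [0.6512 0.1582 0.258 ] yaw -6.1 q6 0.21 gap 37.4 F [0.2 0.9 0.4] t 14.2
SHIFT [ 1.18e-01  1.99e-02 -1.00e-04] TURN [18.95 -0.1   0.02]
```

Emit:
move_arm(
  plan=[
    [[0.02, 0.02, 0, 7, 0, 0], [0.05, 0.02, 0, 14, 0, 0], [0.08, 0.02, 0, 19, 0, 0], [0.105, 0.02, 0, 19, 0, 0], [0.118, 0.02, 0, 19, 0, 0], [0.118, 0.02, 0, 19, 0, 0], [0.118, 0.02, 0, 19, 0, 0], [0.118, 0.02, 0, 19, 0, 0], [0.118, 0.02, 0, 19, 0, 0], [0.118, 0.02, 0, 19, 0, 0]],
  ],
  jaw=0.5,
)

```text
t: 15.25
ee_pos: [0.655, 0.178, 0.142]
ee_rot: [0.154, 0.689, -0.153, 0.691]
force: [0.3, 0.1, -1.2]
finger_gap: 0.503
```

```bash
python3 - <<'E'
from h import *
go([.653,.178,.089],-25)
E
```

```text
pos [0.655 0.178 0.142] yaw -25.1 q6 0.58 gap 47.3 F [ 0.3  0.1 -1.2] t 15.2
SHIFT [ 0.053  -0.0009 -0.0019] TURN [-0.06  0.11 -0.07]
```

Emit:
move_arm(
  plan=[
    [[0.015, -0.001, -0.002, 0, 0, 0], [0.03, -0.001, -0.002, 0, 0, 0], [0.043, -0.001, -0.002, 0, 0, 0], [0.053, -0.001, -0.002, 0, 0, 0], [0.053, -0.001, -0.002, 0, 0, 0], [0.053, -0.001, -0.002, 0, 0, 0], [0.053, -0.001, -0.002, 0, 0, 0], [0.053, -0.001, -0.002, 0, 0, 0]],
  ],
)

```text
t: 16.05
ee_pos: [0.6527, 0.178, 0.0887]
ee_rot: [0.154, 0.69, -0.153, 0.691]
force: [0.4, -0.6, -0.4]
finger_gap: 0.499
```

```bash
python3 - <<'E'
from h import *
go([.653,.178,.089],-25)
E
```

```text
pos [0.6527 0.178  0.0887] yaw -25.1 q6 0.58 gap 46.9 F [ 0.4 -0.6 -0.4] t 16.1
SHIFT [-0.0003  0.0001  0.0002] TURN [-0.06  0.09 -0.06]
```

Emit:
move_arm(
  plan=[
    [[0, 0, 0, 0, 0, 0], [0, 0, 0, 0, 0, 0], [0, 0, 0, 0, 0, 0], [0, 0, 0, 0, 0, 0], [0, 0, 0, 0, 0, 0], [0, 0, 0, 0, 0, 0], [0, 0, 0, 0, 0, 0]],
  ],
  jaw=1,
  grip_force=25,
)

```text
t: 16.75
ee_pos: [0.652, 0.1778, 0.0877]
ee_rot: [0.153, 0.69, -0.153, 0.69]
force: [-0.6, -0.2, 0.8]
finger_gap: 0.15
```

```bash
python3 - <<'E'
from h import *
go([.468,.114,.21],-25)
E
```

```text
pos [0.652  0.1778 0.0877] yaw -25.1 q6 0.58 gap 14.1 F [-0.6 -0.2  0.8] t 16.8
SHIFT [-0.1224 -0.1357 -0.1396] TURN [-0.06  0.01 -0.  ]
```

Emit:
move_arm(
  plan=[
    [[-0.01, 0, 0, 0, 0, 0], [-0.03, 0, 0, 0, 0, 0], [-0.06, 0, 0, 0, 0, 0], [-0.095, 0, 0, 0, 0, 0], [-0.12, -0.01, -0.01, 0, 0, 0], [-0.122, -0.035, -0.035, 0, 0, 0], [-0.122, -0.065, -0.066, 0, 0, 0], [-0.122, -0.095, -0.097, 0, 0, 0], [-0.122, -0.12, -0.123, 0, 0, 0], [-0.122, -0.136, -0.14, 0, 0, 0], [-0.122, -0.136, -0.14, 0, 0, 0], [-0.122, -0.136, -0.14, 0, 0, 0]],
  ],
)

```text
t: 17.95
ee_pos: [0.4677, 0.114, 0.2102]
ee_rot: [0.154, 0.69, -0.153, 0.691]
force: [-0.9, -0.5, -2.9]
finger_gap: 0.148
```

```bash
python3 - <<'E'
from h import *
for i in range(4): w=read_camera('side')
f=np.zeros((384,1024,3),np.uint8);f[:,:512]=w['frame'];f[:,512:]=snap('wrist','w7')['frame']
cv2.imwrite('pics/s7.png',cv2.resize(f,(800,300))[:,:,::-1])
go([.468,.114,.097])
E
```

```text
pos [0.4683 0.1141 0.2096] yaw -25.1 q6 0.5 gap 14.7 F [-0.2  0.5 -2.5] t 18.2
SHIFT [ 0.1126 -0.0002 -0.0002] TURN [ 0. -0.  0.]
```

View pics/s7.png

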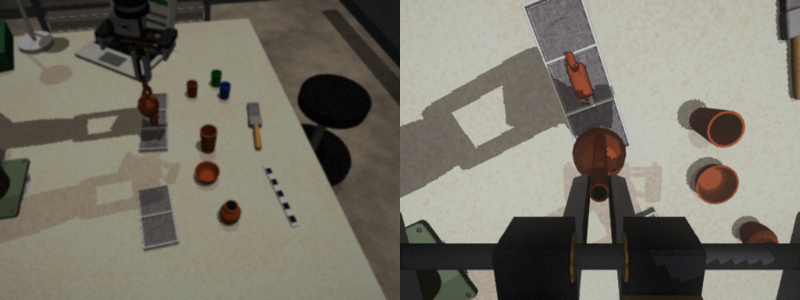

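The bottle hangs upright over the near end cell. I lower it.

Emit:
move_arm(
  plan=[
    [[0.03, 0, 0, 0, 0, 0], [0.06, 0, 0, 0, 0, 0], [0.085, 0, 0, 0, 0, 0], [0.1, 0, 0, 0, 0, 0], [0.108, 0, 0, 0, 0, 0], [0.112, 0, 0, 0, 0, 0], [0.112, 0, 0, 0, 0, 0], [0.112, 0, 0, 0, 0, 0], [0.112, 0, 0, 0, 0, 0]],
  ],
)

```text
t: 19.1
ee_pos: [0.4685, 0.114, 0.0987]
ee_rot: [0.154, 0.69, -0.153, 0.691]
force: [-0.4, 0.7, -2.1]
finger_gap: 0.149
```

```bash
python3 - <<'E'
from h import *
go([.468,.114,.0917])
E
```

```text
pos [0.4685 0.114  0.0987] yaw -25.1 q6 0.5 gap 14.0 F [-0.4  0.7 -2.1] t 19.1
SHIFT [ 0.007  -0.0002 -0.0005] TURN [ 0.    0.11 -0.06]
```

Emit:
move_arm(
  plan=[
    [[0.001, 0, 0, 0, 0, 0], [0.002, 0, 0, 0, 0, 0], [0.003, 0, 0, 0, 0, 0], [0.004, 0, 0, 0, 0, 0], [0.005, 0, 0, 0, 0, 0], [0.006, 0, 0, 0, 0, 0], [0.006, 0, 0, 0, 0, 0], [0.006, 0, 0, 0, 0, 0]],
  ],
)

```text
t: 19.9
ee_pos: [0.4676, 0.1139, 0.0916]
ee_rot: [0.153, 0.69, -0.153, 0.69]
force: [0.3, -1.0, -1.9]
finger_gap: 0.151
```

Emit:
move_arm(
  plan=[
    [[0.0005, 0, 0, 0, 0, 0], [0.001, 0, 0, 0, 0, 0], [0.0015, 0, 0, 0, 0, 0], [0.0015, 0, 0, 0, 0, 0], [0.0015, 0, 0, 0, 0, 0]],
  ],
)

```text
t: 20.4
ee_pos: [0.4686, 0.1141, 0.0916]
ee_rot: [0.154, 0.69, -0.153, 0.691]
force: [-1.9, 0.0, 7.2]
finger_gap: 0.147
```

Emit:
move_arm(
  plan=[
    [[-0.0005, 0, 0, 0, 0, 0], [-0.0005, 0, 0, 0, 0, 0], [-0.0005, 0, 0, 0, 0, 0], [-0.0005, 0, 0, 0, 0, 0], [-0.0005, 0, 0, 0, 0, 0]],
  ],
  jaw=0.5,
)

```text
t: 20.9
ee_pos: [0.4674, 0.1139, 0.0904]
ee_rot: [0.153, 0.69, -0.153, 0.69]
force: [-0.1, 0.3, -0.6]
finger_gap: 0.493
```

```bash
python3 - <<'E'
from h import *
go([.60,.30,.26],-6)
c=dict(np.load('pics/w6.npz'));m=clay(c);l=cv2.connectedComponents(m)[1]
i=l[35,200] or l[60,215]
(u,v),(a,b),t=cv2.fitEllipse(max(cv2.findContours((l==i).astype(np.uint8),0,1)[0],key=len));print(u,v,a,b,ray(c,u,v,.028)[:2])
S=np.load('pics/side0.npz');print(ray(S,245.3,110,.033)[:2])
E
```

```text
pos [0.4674 0.1139 0.0904] yaw -25.1 q6 0.5 gap 46.4 F [-0.1  0.3 -0.6] t 20.9
SHIFT [-0.1697  0.2247  0.0413] TURN [-1.906e+01 -2.000e-02  1.000e-02]
213.458740234375 44.780818939208984 31.266935348510742 36.606727600097656 [0.61622348 0.31083299]
[0.61973862 0.31889003]
```

Emit:
move_arm(
  plan=[
    [[-0.02, 0, 0, 0, 0, 0], [-0.05, 0, 0, 0, 0, 0], [-0.09, 0, 0, 0, 0, 0], [-0.13, 0.02, 0, -4, 0, 0], [-0.15, 0.06, 0.02, -12, 0, 0], [-0.15, 0.1, 0.03, -19, 0, 0], [-0.15, 0.145, 0.04, -19, 0, 0], [-0.15, 0.19, 0.05, -19, 0, 0], [-0.15, 0.215, 0.055, -19, 0, 0], [-0.15, 0.215, 0.06, -19, 0, 0], [-0.15, 0.215, 0.06, -19, 0, 0], [-0.15, 0.215, 0.06, -19, 0, 0]],
  ],
  jaw=0.2,
)

```text
t: 22.1
ee_pos: [0.6124, 0.2821, 0.2404]
ee_rot: [0.038, 0.706, -0.038, 0.706]
force: [-0.3, -0.8, -0.4]
finger_gap: 0.804
```

```bash
python3 - <<'E'
from h import *
for i in range(2): c=snap('wrist','w8')
m=clay(c);n,l,s,ce=cv2.connectedComponentsWithStats(m)
R=c['R'];print((-R.T@c['t']).round(3))
for i in range(1,n):
    if s[i,4]>150:
        p=np.argwhere(l==i)[:,::-1];(u,v),r=cv2.minEnclosingCircle(p.astype(np.float32));print(ce[i].round(1),s[i],round(r,1),ray(c,*ce[i],.03)[:2].round(4))
go([.619,.31,.018],-6)
E
```

```text
[0.622 0.362 0.448]
[256.2 145.7] [242 131  30  32 660] 15.8 [0.6181 0.3051]
[160.8 227.1] [148 213  29  35 450] 19.6 [0.4721 0.2052]
[180.7 291.1] [170 271  19  37 322] 19.5 [0.4824 0.1004]
[284.  303.1] [269 291  29  20 321] 14.8 [0.6349 0.0632]
[274.8 364.3] [ 253  345   44   39 1397] 25.5 [ 0.6108 -0.0491]
pos [0.6125 0.2821 0.241 ] yaw -6.1 q6 0.41 gap 75.0 F [-0.2 -0.5  0.3] t 22.2
SHIFT [0.223  0.0285 0.0035] TURN [-0.14  0.    0.01]
```

View pics/w8.png

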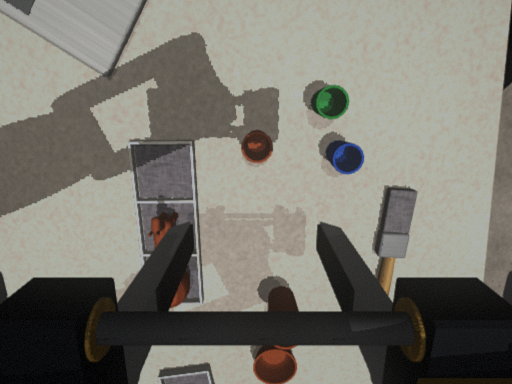

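Confirmed: the brown small beaker is at (257,146). The look-alikes, green (332,101) and blue (348,157), are clear of the jaws. I use (0.619, 0.308).

Emit:
move_arm(
  plan=[
    [[0.05, 0.027, 0.004, 0, 0, 0], [0.1, 0.027, 0.004, 0, 0, 0], [0.14, 0.027, 0.004, 0, 0, 0], [0.17, 0.027, 0.004, 0, 0, 0], [0.195, 0.027, 0.004, 0, 0, 0], [0.21, 0.027, 0.004, 0, 0, 0], [0.22, 0.027, 0.004, 0, 0, 0], [0.223, 0.027, 0.004, 0, 0, 0], [0.223, 0.027, 0.004, 0, 0, 0], [0.223, 0.027, 0.004, 0, 0, 0], [0.223, 0.027, 0.004, 0, 0, 0]],
  ],
  jaw=0.3,
)

```text
t: 23.3
ee_pos: [0.6209, 0.3102, 0.0193]
ee_rot: [0.038, 0.705, -0.037, 0.707]
force: [0.7, -0.3, -0.5]
finger_gap: 0.702
```

```bash
python3 - <<'E'
from h import *
go([.619,.308,.018],-6)
E
```

```text
pos [0.6209 0.3102 0.0193] yaw -6.1 q6 0.44 gap 66.0 F [ 0.7 -0.3 -0.5] t 23.3
SHIFT [ 0.0013 -0.0024 -0.0017] TURN [-0.06  0.15 -0.07]
```

Emit:
move_arm(
  plan=[
    [[0.001, -0.002, -0.0015, 0, 0, 0], [0.001, -0.002, -0.0015, 0, 0, 0], [0.001, -0.002, -0.0015, 0, 0, 0]],
  ],
  jaw=0.45,
)

```text
t: 23.6
ee_pos: [0.618, 0.3079, 0.0167]
ee_rot: [0.037, 0.706, -0.037, 0.706]
force: [0.3, -0.4, -0.7]
finger_gap: 0.555
```

Emit:
move_arm(
  plan=[
    [[0, 0, 0, 0, 0, 0], [0, 0, 0, 0, 0, 0], [0, 0, 0, 0, 0, 0], [0, 0, 0, 0, 0, 0], [0, 0, 0, 0, 0, 0], [0, 0, 0, 0, 0, 0]],
  ],
  jaw=0.75,
  grip_force=10,
)

```text
t: 24.2
ee_pos: [0.618, 0.3079, 0.0166]
ee_rot: [0.037, 0.706, -0.037, 0.706]
force: [-1.2, -0.4, -0.1]
finger_gap: 0.418
```

```bash
python3 - <<'E'
from h import *
go([.4843,.2811,.1],-5.7)
E
```

```text
pos [0.618  0.3079 0.0166] yaw -6.1 q6 0.44 gap 39.3 F [-1.2 -0.4 -0.1] t 24.2
SHIFT [-0.0834 -0.0408 -0.1301] TURN [-0.36 -0.01  0.  ]
```

Emit:
move_arm(
  plan=[
    [[-0.015, 0, 0, 0, 0, 0], [-0.04, 0, 0, 0, 0, 0], [-0.075, 0, 0, 0, 0, 0], [-0.1, -0.01, -0.03, 0, 0, 0], [-0.1, -0.02, -0.065, 0, 0, 0], [-0.1, -0.03, -0.1, 0, 0, 0], [-0.09, -0.041, -0.13, 0, 0, 0], [-0.06, -0.041, -0.13, 0, 0, 0], [-0.03, -0.041, -0.13, 0, 0, 0], [-0.02, -0.041, -0.13, 0, 0, 0], [-0.02, -0.041, -0.13, 0, 0, 0], [-0.02, -0.041, -0.13, 0, 0, 0]],
  ],
)

```text
t: 25.4
ee_pos: [0.4857, 0.2813, 0.0379]
ee_rot: [0.038, 0.705, -0.037, 0.707]
force: [-0.4, -0.6, -0.1]
finger_gap: 0.416
```

```bash
python3 - <<'E'
from h import *
go([.4843,.2811,.0206],-5.7)
E
```

```text
pos [0.4857 0.2813 0.0379] yaw -6.1 q6 0.48 gap 39.1 F [-0.4 -0.6 -0.1] t 25.4
SHIFT [ 0.0173 -0.0004 -0.0015] TURN [-0.37  0.11 -0.05]
```

Emit:
move_arm(
  plan=[
    [[0.004, 0, -0.001, 0, 0, 0], [0.008, 0, -0.001, 0, 0, 0], [0.011, 0, -0.001, 0, 0, 0], [0.013, 0, -0.001, 0, 0, 0], [0.014, 0, -0.001, 0, 0, 0], [0.015, 0, -0.001, 0, 0, 0], [0.016, 0, -0.001, 0, 0, 0], [0.0165, 0, -0.001, 0, 0, 0], [0.0165, 0, -0.001, 0, 0, 0], [0.0165, 0, -0.001, 0, 0, 0]],
  ],
)

```text
t: 26.4
ee_pos: [0.4836, 0.2811, 0.0205]
ee_rot: [0.037, 0.706, -0.037, 0.706]
force: [-0.9, -0.5, 2.9]
finger_gap: 0.414
```

Emit:
move_arm(
  plan=[
    [[0, 0, 0, 0, 0, 0], [0, 0, 0, 0, 0, 0], [0, 0, 0, 0, 0, 0], [0, 0, 0, 0, 0, 0]],
  ],
  jaw=0.42,
)

```text
t: 26.8
ee_pos: [0.4834, 0.2809, 0.0199]
ee_rot: [0.037, 0.706, -0.037, 0.706]
force: [-0.1, -0.2, 0.0]
finger_gap: 0.579
```

Emit:
move_arm(
  plan=[
    [[-0.02, 0, 0, 0, 0, 0], [-0.05, 0, 0, 0, 0, 0], [-0.1, 0, 0, 0, 0, 0], [-0.15, 0, 0, 0, 0, 0], [-0.2, -0.01, 0, 0, 0, 0], [-0.225, -0.05, 0.01, 0, 0, 0], [-0.225, -0.1, 0.03, 0, 0, 0], [-0.225, -0.15, 0.05, 0, 0, 0], [-0.225, -0.195, 0.07, 0, 0, 0], [-0.225, -0.24, 0.09, 0, 0, 0], [-0.225, -0.28, 0.11, 0, 0, 0], [-0.225, -0.32, 0.12, 0, 0, 0]],
  ],
)

```text
t: 28.0
ee_pos: [0.5698, -0.0525, 0.2449]
ee_rot: [0.038, 0.706, -0.038, 0.706]
force: [0.3, 0.6, 0.1]
finger_gap: 0.579
```

```bash
python3 - <<'E'
from h import *
go([.64,-.2,.25],3)
E
```

```text
pos [ 0.5698 -0.0525  0.2449] yaw -6.1 q6 -0.14 gap 54.5 F [0.3 0.6 0.1] t 28.0
SHIFT [-0.005  -0.1391  0.0855] TURN [-9.12  0.03  0.02]
```

Emit:
move_arm(
  plan=[
    [[0, -0.04, 0.025, -5, 0, 0], [0, -0.08, 0.05, -9, 0, 0], [0, -0.12, 0.075, -9, 0, 0], [0, -0.14, 0.085, -9, 0, 0], [0, -0.14, 0.085, -9, 0, 0], [0, -0.14, 0.085, -9, 0, 0], [0, -0.14, 0.085, -9, 0, 0]],
  ],
  jaw=0,
)

```text
t: 28.7
ee_pos: [0.6384, -0.1967, 0.2451]
ee_rot: [-0.018, 0.707, 0.019, 0.707]
force: [0.0, -0.1, -0.3]
finger_gap: 0.999
```

```bash
python3 - <<'E'
from h import *
for i in range(2): c=snap('wrist','w9')
m=clay(c);n,l,s,ce=cv2.connectedComponentsWithStats(m)
R=c['R'];print((-R.T@c['t']).round(3))
g=c['frame'].max(2)
for i in range(1,n):
    if s[i,4]>150:
        p=np.argwhere(l==i)[:,::-1];(u,v),r=cv2.minEnclosingCircle(p.astype(np.float32));print(ce[i].round(1),s[i],round(r,1),(round(u,1),round(v,1)),ray(c,u,v,.033)[:2].round(4))
go([.648,-.19,.021],3)
E
```

```text
[ 0.636 -0.117  0.452]
[236.4  43. ] [ 208   12   58   63 2874] 31.5 (235.9, 42.9) [ 0.6093 -0.0501]
[259.5 155. ] [241 137  39  40 843] 19.9 (259.5, 156.8) [ 0.6458 -0.1876]
pos [ 0.6386 -0.1965  0.2455] yaw 3.0 q6 -0.48 gap 94.1 F [-1.2 -0.1  0. ] t 28.8
SHIFT [0.2245 0.006  0.0097] TURN [ 0.04  0.01 -0.01]
```

Emit:
move_arm(
  plan=[
    [[0.05, 0.008, 0.0075, 0, 0, 0], [0.1, 0.008, 0.0075, 0, 0, 0], [0.14, 0.008, 0.0075, 0, 0, 0], [0.17, 0.008, 0.0075, 0, 0, 0], [0.195, 0.008, 0.0075, 0, 0, 0], [0.21, 0.008, 0.0075, 0, 0, 0], [0.22, 0.008, 0.0075, 0, 0, 0], [0.225, 0.008, 0.0075, 0, 0, 0], [0.225, 0.008, 0.0075, 0, 0, 0], [0.225, 0.008, 0.0075, 0, 0, 0], [0.225, 0.008, 0.0075, 0, 0, 0]],
  ],
)

```text
t: 29.9
ee_pos: [0.647, -0.1903, 0.0217]
ee_rot: [-0.019, 0.706, 0.018, 0.708]
force: [-0.4, -0.3, -0.3]
finger_gap: 0.999
```

```bash
python3 - <<'E'
from h import *
go([.646,-.188,.0205],3)
E
```

```text
pos [ 0.647  -0.1903  0.0217] yaw 2.9 q6 -0.47 gap 93.9 F [-0.4 -0.3 -0.3] t 29.9
SHIFT [ 0.0012  0.0023 -0.0008] TURN [-0.06  0.14  0.07]
```

Emit:
move_arm(
  plan=[
    [[0.0005, 0.002, -0.001, 0, 0, 0], [0.0005, 0.002, -0.001, 0, 0, 0], [0.0005, 0.002, -0.001, 0, 0, 0], [0.0005, 0.002, -0.001, 0, 0, 0]],
  ],
  jaw=0.3,
)

```text
t: 30.3
ee_pos: [0.6448, -0.1878, 0.0197]
ee_rot: [-0.018, 0.707, 0.018, 0.707]
force: [0.1, -0.3, 0.1]
finger_gap: 0.711
```

Emit:
move_arm(
  plan=[
    [[0, 0, 0, 0, 0, 0], [0, 0, 0, 0, 0, 0], [0, 0, 0, 0, 0, 0], [0, 0, 0, 0, 0, 0], [0, 0, 0, 0, 0, 0], [0, 0, 0, 0, 0, 0]],
  ],
  jaw=0.7,
  grip_force=18,
)

```text
t: 30.9
ee_pos: [0.6446, -0.1877, 0.0194]
ee_rot: [-0.018, 0.707, 0.018, 0.707]
force: [0.5, -0.1, -1.4]
finger_gap: 0.476
```

```bash
python3 - <<'E'
from h import *
go([.461,-.194,.1],3)
E
```

```text
pos [ 0.6446 -0.1877  0.0194] yaw 2.9 q6 -0.46 gap 44.8 F [ 0.5 -0.1 -1.4] t 30.9
SHIFT [-0.0806  0.0032 -0.1837] TURN [-0.06 -0.02 -0.01]
```

The gap of 44.8 mm is below the 54 mm expected, so I look before lifting.

```bash
python3 - <<'E'
from h import *
w=snap('wrist','w10')['frame'];a=snap('side','s10')['frame']
o=np.hstack([cv2.resize(w[60:320,126:386],(400,400)),cv2.resize(a[210:320,230:340],(400,400))]);print(sense()['finger_gap']*94)
cv2.imwrite('pics/w10c.png',o[:,:,::-1])
E
```

```text
45.12180593625044
```

View pics/w10c.png

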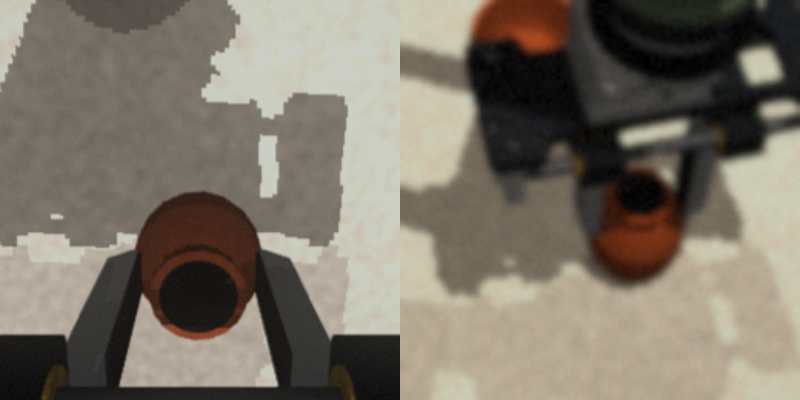

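```bash
python3 - <<'E'
from h import *
c=dict(np.load('pics/w10.npz'));s=sense();print(s['ee_pos'],(-c['R'].T@c['t']).round(4))
print('lip',ray(c,254.7,252.4,.068)); print('belly rear top tangent row 192',ray(c,254.7,60+192*.65,.033))
for z in (0,.019,.04): print('grasp axis proj',z,proj(c,[*s['ee_pos'][:2],s['ee_pos'][2]+z]))
print('fingertip px',126+198.5*.65,60+255*.65)
c=dict(np.load('pics/w4.npz'));print('llama TCP proj',proj(c,[.5957,-.3138,.0092]),'seen tips',130+289*.4333,60+385*.4333)
E
```

```text
[ 0.64457196 -0.18772588  0.01939021] [ 0.642  -0.1078  0.2262]
lip [ 0.64603147 -0.18748691  0.068     ]
belly rear top tangent row 192 [ 0.6445179  -0.15845047  0.033     ]
grasp axis proj 0 (np.float64(252.61965702058885), np.float64(220.52783077949113))
grasp axis proj 0.019 (np.float64(252.4170440509195), np.float64(231.32368189077067))
grasp axis proj 0.04 (np.float64(252.14581627985382), np.float64(245.77554367656148))
fingertip px 255.025 225.75
llama TCP proj (np.float64(252.7961943606073), np.float64(221.0133722273581)) seen tips 255.2237 226.8205
```

By the lip ray the jar is upright and centred at (0.646, -0.1875), so the pads probably sit on its shoulder. I open, go 8 mm lower and grip again.

Emit:
move_arm(
  plan=[
    [[0, 0, 0, 0, 0, 0], [0, 0, 0, 0, 0, 0], [0, 0, 0, 0, 0, 0], [0.003, 0, 0.0005, 0, 0, 0], [0.006, 0, 0.0005, 0, 0, 0], [0.008, 0, 0.0005, 0, 0, 0], [0.008, 0, 0.0005, 0, 0, 0], [0.008, 0, 0.0005, 0, 0, 0], [0.008, 0, 0.0005, 0, 0, 0]],
  ],
  jaw=0.15,
)

```text
t: 31.9
ee_pos: [0.6453, -0.1878, 0.0117]
ee_rot: [-0.018, 0.707, 0.018, 0.707]
force: [1.4, -0.5, 1.3]
finger_gap: 0.85
```

```bash
python3 - <<'E'
from h import *
c=snap('wrist','w11');m=clay(c);n,l,s,ce=cv2.connectedComponentsWithStats(m)
for i in range(1,n):
    if s[i,4]>150: print(ce[i].round(1),s[i])
k=(c['frame'].max(2)<45).astype(np.uint8);k[:,:215]=0;k[:,300:]=0
n,l,s,ce=cv2.connectedComponentsWithStats(k)
for i in range(1,n):
    if s[i,4]>150: print('dark',ce[i].round(1),s[i],ray(c,*ce[i],.066).round(4))
go([.646,-.188,.012],3)
E
```

```text
[198.5  23.3] [ 131    0  133   57 5621]
[253.5 226.9] [ 211  188   86  101 4558]
dark [253.2 259.2] [ 227  236   53   47 2003] [ 0.6459 -0.1886  0.066 ]
dark [253.2 323.4] [ 215  312   85   33 1843] [ 0.648  -0.2288  0.066 ]
pos [ 0.6453 -0.1878  0.0117] yaw 2.9 q6 -0.46 gap 80.2 F [ 0.5  0.  -0.4] t 31.9
SHIFT [-0.0003 -0.0002  0.0007] TURN [-0.06  0.01  0.01]
```

Emit:
move_arm(
  plan=[
    [[0, 0, 0, 0, 0, 0], [0, 0, 0, 0, 0, 0], [0, 0, 0, 0, 0, 0], [0, 0, 0, 0, 0, 0], [0, 0, 0, 0, 0, 0], [0, 0, 0, 0, 0, 0], [0, 0, 0, 0, 0, 0]],
  ],
  jaw=0.65,
  grip_force=15,
)

```text
t: 32.65
ee_pos: [0.6452, -0.1878, 0.0116]
ee_rot: [-0.018, 0.707, 0.018, 0.707]
force: [-1.4, -0.3, 0.1]
finger_gap: 0.549
```

```bash
python3 - <<'E'
from h import *
c=snap('wrist','w12');m=clay(c);n,l,s,ce=cv2.connectedComponentsWithStats(m)
k=(c['frame'].max(2)<45).astype(np.uint8);k[:,:215]=0;k[:,300:]=0
for i in range(1,n):
    if s[i,4]>150: print(ce[i].round(1),s[i])
n,l,s,ce=cv2.connectedComponentsWithStats(k)
for i in range(1,n):
    if s[i,4]>150: print('dark',ce[i].round(1),s[i],ray(c,*ce[i],.066).round(4))
go([.461,-.194,.1],-42)
E
```

```text
[198.7  23.3] [ 132    0  133   57 5623]
[254.5 227.3] [ 212  188   86  101 4616]
dark [254.5 259.2] [ 228  236   54   47 2011] [ 0.6465 -0.1886  0.066 ]
dark [255.  319.7] [ 215  312   85   24 1340] [ 0.6488 -0.2262  0.066 ]
pos [ 0.6452 -0.1878  0.0116] yaw 2.9 q6 -0.46 gap 51.4 F [-0.1  0.   0.1] t 32.7
SHIFT [-0.0884  0.0032 -0.1843] TURN [44.94  0.    0.  ]
```

The gap is now 51.4 mm, so the pads touch higher up than nominal. I go another 5 mm down to sit fully on the belly.

Emit:
move_arm(
  plan=[
    [[0, 0, 0, 0, 0, 0], [0, 0, 0, 0, 0, 0], [0.002, 0, 0, 0, 0, 0], [0.004, 0, 0, 0, 0, 0], [0.005, 0, 0, 0, 0, 0], [0.005, 0, 0, 0, 0, 0], [0.005, 0, 0, 0, 0, 0]],
  ],
  jaw=0.25,
)

```text
t: 33.4
ee_pos: [0.6452, -0.1878, 0.0065]
ee_rot: [-0.018, 0.707, 0.018, 0.707]
force: [0.1, -0.6, 0.5]
finger_gap: 0.752
```

Emit:
move_arm(
  plan=[
    [[0, 0, 0, 0, 0, 0], [0, 0, 0, 0, 0, 0], [0, 0, 0, 0, 0, 0], [0, 0, 0, 0, 0, 0], [0, 0, 0, 0, 0, 0], [0, 0, 0, 0, 0, 0], [0, 0, 0, 0, 0, 0]],
  ],
  jaw=0.65,
  grip_force=18,
)

```text
t: 34.1
ee_pos: [0.6452, -0.1878, 0.0067]
ee_rot: [-0.018, 0.707, 0.018, 0.707]
force: [-0.4, -0.2, 0.9]
finger_gap: 0.563
```

Emit:
move_arm(
  plan=[
    [[-0.005, 0, 0, 0, 0, 0], [-0.015, 0, 0, 0, 0, 0], [-0.03, 0, 0, 0, 0, 0], [-0.03, 0, 0, 0, 0, 0]],
  ],
)

```text
t: 34.5
ee_pos: [0.6479, -0.1889, 0.0405]
ee_rot: [-0.019, 0.705, 0.017, 0.709]
force: [0.7, 0.8, -1.4]
finger_gap: 0.565
```

```bash
python3 - <<'E'
from h import *
c=snap('wrist','w13');m=clay(c);n,l,s,ce=cv2.connectedComponentsWithStats(m)
k=(c['frame'].max(2)<45).astype(np.uint8);k[:,:215]=0;k[:,300:]=0
for i in range(1,n):
    if s[i,4]>150: print(ce[i].round(1),s[i])
n,l,s,ce=cv2.connectedComponentsWithStats(k)
for i in range(1,n):
    if s[i,4]>150: print('dark',ce[i].round(1),s[i],ray(c,*ce[i],.066+.03).round(4))
go([.461,-.194,.1],-42)
E
```

```text
[201.7  25.3] [ 142    0  118   61 5555]
[254.6 230.4] [ 210  190   90  104 4857]
dark [254.5 264. ] [ 227  240   56   49 2148] [ 0.6491 -0.1917  0.096 ]
dark [254.  321.9] [ 215  312   85   32 1652] [ 0.6506 -0.2278  0.096 ]
pos [ 0.6472 -0.1886  0.0393] yaw 2.9 q6 -0.46 gap 52.7 F [-0.4 -0.7 -0.8] t 34.5
SHIFT [-0.0615  0.004  -0.1859] TURN [4.494e+01 2.900e-01 2.000e-02]
```

The jar is held (52.9 mm) and lifted. I carry it turned by 45° so the fingers fit into the cell's diagonal.

Emit:
move_arm(
  plan=[
    [[-0.03, 0, 0, 0, 0, 0], [-0.06, 0, -0.02, 7, 0, 0], [-0.06, 0, -0.05, 14, 0, 0], [-0.06, 0.002, -0.08, 21, 0, 0], [-0.06, 0.003, -0.11, 28, 0, 0], [-0.06, 0.004, -0.14, 35, 0, 0], [-0.06, 0.004, -0.17, 41, 0, 0], [-0.06, 0.004, -0.186, 45, 0, 0], [-0.05, 0.004, -0.186, 45, 0, 0], [-0.03, 0.004, -0.186, 45, 0, 0], [-0.03, 0.004, -0.186, 45, 0, 0], [-0.03, 0.004, -0.186, 45, 0, 0]],
  ],
)

```text
t: 35.75
ee_pos: [0.4594, -0.193, 0.0661]
ee_rot: [0.254, 0.661, -0.253, 0.66]
force: [0.4, 0.2, -1.0]
finger_gap: 0.562
```

```bash
python3 - <<'E'
from h import *
read_camera('top');c=snap('wrist','w14');go([.461,-.194,.0107],-42)
E
```

```text
pos [ 0.4603 -0.1936  0.0671] yaw -42.0 q6 0.16 gap 52.4 F [-0.6 -1.5 -0.9] t 35.9
SHIFT [0.0564 0.0002 0.0008] TURN [-0.02  0.06 -0.02]
```

Emit:
move_arm(
  plan=[
    [[0.015, 0, 0, 0, 0, 0], [0.03, 0, 0, 0, 0, 0], [0.04, 0, 0, 0, 0, 0], [0.046, 0, 0, 0, 0, 0], [0.05, 0, 0, 0, 0, 0], [0.052, 0, 0, 0, 0, 0], [0.053, 0, 0, 0, 0, 0], [0.053, 0, 0, 0, 0, 0], [0.053, 0, 0, 0, 0, 0], [0.053, 0, 0, 0, 0, 0]],
  ],
)

```text
t: 36.85
ee_pos: [0.4595, -0.1935, 0.0139]
ee_rot: [0.254, 0.66, -0.254, 0.66]
force: [-0.4, -0.2, -1.3]
finger_gap: 0.561
```

```bash
python3 - <<'E'
from h import *
go([.461,-.194,.0107],-42)
E
```

```text
pos [ 0.4595 -0.1935  0.0139] yaw -42.1 q6 0.16 gap 52.8 F [-0.4 -0.2 -1.3] t 36.9
SHIFT [0.0032 0.0006 0.0014] TURN [-0.06  0.04 -0.01]
```

Emit:
move_arm(
  plan=[
    [[0.001, 0, 0.001, 0, 0, 0], [0.002, 0, 0.001, 0, 0, 0], [0.003, 0, 0.001, 0, 0, 0], [0.0035, 0, 0.001, 0, 0, 0], [0.0035, 0, 0.001, 0, 0, 0], [0.0035, 0, 0.001, 0, 0, 0]],
  ],
)

```text
t: 37.45
ee_pos: [0.4601, -0.194, 0.0106]
ee_rot: [0.254, 0.66, -0.254, 0.66]
force: [-2.1, 1.1, 5.6]
finger_gap: 0.562
```

Emit:
move_arm(
  plan=[
    [[0, 0, 0, 0, 0, 0], [0, 0, 0, 0, 0, 0], [0, 0, 0, 0, 0, 0], [0, 0, 0, 0, 0, 0]],
  ],
  jaw=0.33,
)

```text
t: 37.85
ee_pos: [0.46, -0.194, 0.0099]
ee_rot: [0.254, 0.66, -0.254, 0.66]
force: [-0.1, -0.3, 1.0]
finger_gap: 0.673
```

Emit:
move_arm(
  plan=[
    [[-0.02, 0, 0, 0, 0, 0], [-0.04, 0, 0, 0, 0, 0], [-0.08, 0, 0, 0, 0, 0], [-0.13, 0, 0, 0, 0, 0], [-0.18, 0, 0, 0, 0, 0], [-0.23, 0, 0, 0, 0, 0], [-0.235, 0, 0, 0, 0, 0]],
  ],
)

```text
t: 38.55
ee_pos: [0.4641, -0.1965, 0.2533]
ee_rot: [0.253, 0.655, -0.255, 0.665]
force: [0.2, 0.7, 0.7]
finger_gap: 0.671
```

```bash
python3 - <<'E'
from h import *
go([.626,.035,.25],3)
E
```

```text
pos [ 0.4641 -0.1965  0.2533] yaw -42.1 q6 0.16 gap 63.1 F [0.2 0.7 0.7] t 38.5
SHIFT [ 0.0035  0.2803 -0.035 ] TURN [-45.06   0.88   0.2 ]
```

Emit:
move_arm(
  plan=[
    [[0, 0.04, -0.005, -7, 0, 0], [0, 0.08, -0.01, -14, 0, 0], [0, 0.12, -0.015, -21, 0, 0], [0, 0.16, -0.02, -28, 0, 0], [0, 0.2, -0.025, -35, 0, 0], [0, 0.24, -0.03, -41, 0, 0], [0, 0.27, -0.035, -45, 0, 0], [0, 0.28, -0.035, -45, 0, 0], [0, 0.28, -0.035, -45, 0, 0], [0, 0.28, -0.035, -45, 0, 0], [0, 0.28, -0.035, -45, 0, 0]],
  ],
  jaw=0,
)

```text
t: 39.65
ee_pos: [0.621, 0.0359, 0.2449]
ee_rot: [-0.018, 0.707, 0.017, 0.707]
force: [-0.6, -0.2, 0.0]
finger_gap: 0.995
```

```bash
python3 - <<'E'
from h import *
for i in range(2): c=snap('wrist','w15')
m=clay(c);n,l,s,ce=cv2.connectedComponentsWithStats(m)
print((-c['R'].T@c['t']).round(3))
for i in range(1,n):
    if s[i,4]>150: print(ce[i].round(1),s[i],ray(c,*ce[i],.0425)[:2].round(4))
k=c['frame'][...,0].astype(int)-c['frame'][...,2]
o=cv2.resize(np.hstack([c['frame']]),(640,480));cv2.imwrite('pics/w15.png',o[:,:,::-1])
go([.624,.055,.036],3)
E
```

```text
[0.619 0.116 0.452]
[138.9  24.4] [ 125    0   33   54 1294] [0.4793 0.195 ]
[131.2  95.7] [  92   72   69   48 2117] [0.4659 0.1146]
[261.9 155.8] [ 242  133   43   45 1364] [0.6311 0.0479]
[242.9 222.8] [ 219  200   49   47 1820] [ 0.6102 -0.0465]
[154.5 303.8] [147 291  14  21 165] [ 0.4837 -0.1819]
pos [0.6212 0.036  0.2453] yaw 2.8 q6 -0.13 gap 93.9 F [-0.7  0.4 -0.1] t 39.8
SHIFT [0.2093 0.0189 0.0037] TURN [-0.18  0.    0.02]
```

View pics/w15.png

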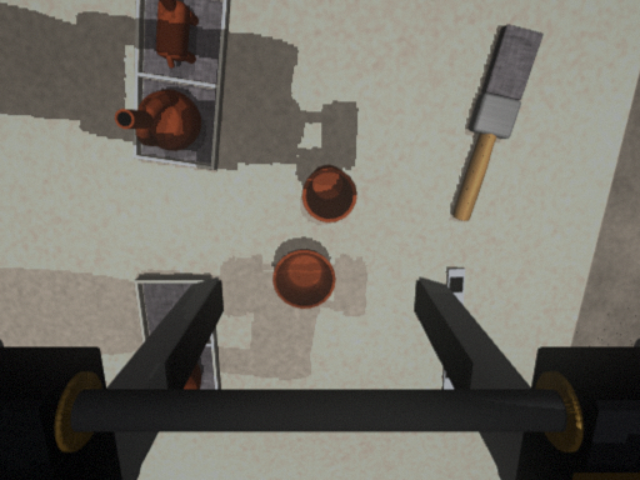

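The bottle (168,120), llama and jar stand in their cells. The tall beaker's rim is centred near (330,194) in this 640-wide view and the bowl is at (304,278), both untouched.

```bash
python3 - <<'E'
from h import *
c=dict(np.load('pics/w15.npz'))
m=clay(c);l=cv2.connectedComponents(m)[1];p=np.argwhere(l==l[156,262])[:,::-1]
print(p.min(0),p.max(0))
cx=(p[:,0].min()+p[:,0].max())/2
rim=p[np.isin(p[:,1],[p[:,1].max()])];print(rim.mean(0))
print('rim near edge',ray(c,rim.mean(0)[0],p[:,1].max()+.5,.085),'rim right',ray(c,p[:,0].max()+.5,p[p[:,0]==p[:,0].max()].mean(0)[1],.085))
print('ctr', ray(c,264,155.5,.085))
T=dict(np.load('pics/top0.npz'));print('top rim',ray(T,256,178,.085))
go([.63,.055,.036],3)
E
```

```text
[242 133] [284 177]
[263. 177.]
rim near edge [0.63261082 0.02906408 0.085     ] rim right [0.65624926 0.05480016 0.085     ]
ctr [0.63228989 0.05537946 0.085     ]
top rim [0.63087789 0.0517917  0.085     ]
pos [0.6212 0.036  0.2453] yaw 2.8 q6 -0.13 gap 93.9 F [-0.7  0.4 -0.1] t 39.8
SHIFT [0.2093 0.0186 0.0097] TURN [-0.18  0.    0.02]
```

Emit:
move_arm(
  plan=[
    [[0.04, 0.019, 0.0105, 0, 0, 0], [0.08, 0.019, 0.0105, 0, 0, 0], [0.12, 0.019, 0.0105, 0, 0, 0], [0.15, 0.019, 0.0105, 0, 0, 0], [0.175, 0.019, 0.0105, 0, 0, 0], [0.195, 0.019, 0.0105, 0, 0, 0], [0.207, 0.019, 0.0105, 0, 0, 0], [0.212, 0.019, 0.0105, 0, 0, 0], [0.212, 0.019, 0.0105, 0, 0, 0], [0.212, 0.019, 0.0105, 0, 0, 0], [0.212, 0.019, 0.0105, 0, 0, 0]],
  ],
)

```text
t: 40.85
ee_pos: [0.6324, 0.0567, 0.0347]
ee_rot: [-0.018, 0.706, 0.018, 0.708]
force: [0.1, -0.2, -0.3]
finger_gap: 1.002
```

```bash
python3 - <<'E'
from h import *
go([.631,.055,.033],3)
E
```

```text
pos [0.6324 0.0567 0.0347] yaw 2.9 q6 -0.1 gap 94.2 F [ 0.1 -0.2 -0.3] t 40.9
SHIFT [ 0.0017 -0.0017 -0.0015] TURN [-0.07  0.16  0.01]
```

Emit:
move_arm(
  plan=[
    [[0.001, -0.0015, -0.0005, 0, 0, 0], [0.001, -0.0015, -0.0005, 0, 0, 0], [0.001, -0.0015, -0.0005, 0, 0, 0], [0.001, -0.0015, -0.0005, 0, 0, 0]],
  ],
  jaw=0.33,
)

```text
t: 41.25
ee_pos: [0.6307, 0.0553, 0.0322]
ee_rot: [-0.018, 0.707, 0.018, 0.707]
force: [-0.7, 0.2, 0.3]
finger_gap: 0.699
```

Emit:
move_arm(
  plan=[
    [[0, 0, 0, 0, 0, 0], [0, 0, 0, 0, 0, 0], [0, 0, 0, 0, 0, 0], [0, 0, 0, 0, 0, 0], [0, 0, 0, 0, 0, 0], [0, 0, 0, 0, 0, 0]],
  ],
  jaw=0.65,
  grip_force=15,
)

```text
t: 41.85
ee_pos: [0.6305, 0.0553, 0.0321]
ee_rot: [-0.018, 0.707, 0.018, 0.707]
force: [-0.1, 0.7, 0.4]
finger_gap: 0.543
```

```bash
python3 - <<'E'
from h import *
go([.4566,-.1099,.13],3)
E
```

```text
pos [0.6305 0.0553 0.0321] yaw 2.9 q6 -0.1 gap 51.1 F [-0.1  0.7  0.4] t 41.9
SHIFT [-0.0979 -0.1561 -0.1822] TURN [-0.06 -0.02 -0.  ]
```

Emit:
move_arm(
  plan=[
    [[-0.01, 0, 0, 0, 0, 0], [-0.03, 0, 0, 0, 0, 0], [-0.06, 0, 0, 0, 0, 0], [-0.09, 0, 0, 0, 0, 0], [-0.098, -0.02, -0.02, 0, 0, 0], [-0.098, -0.045, -0.055, 0, 0, 0], [-0.098, -0.075, -0.09, 0, 0, 0], [-0.098, -0.105, -0.125, 0, 0, 0], [-0.098, -0.135, -0.16, 0, 0, 0], [-0.085, -0.156, -0.182, 0, 0, 0], [-0.06, -0.156, -0.182, 0, 0, 0], [-0.05, -0.156, -0.182, 0, 0, 0]],
  ],
)

```text
t: 43.05
ee_pos: [0.4552, -0.1099, 0.0809]
ee_rot: [-0.017, 0.708, 0.018, 0.706]
force: [0.1, 0.3, -1.8]
finger_gap: 0.545
```

```bash
python3 - <<'E'
from h import *
for i in range(3): c=snap('wrist','w16')
go([.4566,-.1099,.0361],3)
cv2.imwrite('pics/w16.png',c['frame'][:,:,::-1])
E
```

```text
pos [ 0.4568 -0.1094  0.082 ] yaw 3.0 q6 -0.47 gap 51.0 F [ 0.9 -1.2 -0.6] t 43.2
SHIFT [ 0.0459 -0.0006 -0.0002] TURN [-0.03 -0.05 -0.04]
```

View pics/w16.png

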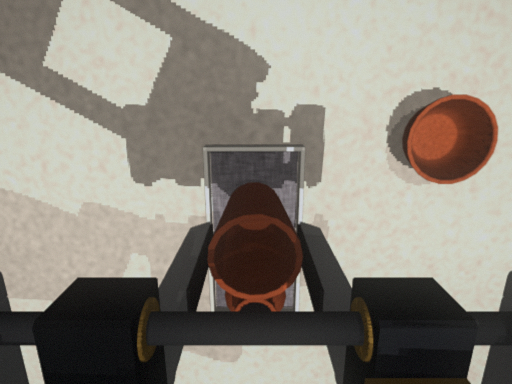

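The tall beaker (254,250) hangs straight over the free cell, with the jar behind it at (253,305). I lower it.

Emit:
move_arm(
  plan=[
    [[0.012, 0, 0, 0, 0, 0], [0.024, 0, 0, 0, 0, 0], [0.033, 0, 0, 0, 0, 0], [0.038, 0, 0, 0, 0, 0], [0.041, 0, 0, 0, 0, 0], [0.043, 0, 0, 0, 0, 0], [0.043, 0, 0, 0, 0, 0], [0.043, 0, 0, 0, 0, 0], [0.043, 0, 0, 0, 0, 0]],
  ],
)

```text
t: 44.1
ee_pos: [0.4573, -0.11, 0.0395]
ee_rot: [-0.018, 0.707, 0.018, 0.707]
force: [-1.0, 0.5, -1.2]
finger_gap: 0.549
```

```bash
python3 - <<'E'
from h import *
read_camera('top');go([.4566,-.1099,.0361],3)
E
```

```text
pos [ 0.4573 -0.11    0.0395] yaw 2.9 q6 -0.47 gap 51.3 F [ 1.1 -0.1 -0.3] t 44.1
SHIFT [ 0.0034  0.0001 -0.0007] TURN [-0.07  0.04  0.02]
```

Emit:
move_arm(
  plan=[
    [[0.001, 0, 0, 0, 0, 0], [0.002, 0, 0, 0, 0, 0], [0.003, 0, 0, 0, 0, 0], [0.004, 0, 0, 0, 0, 0], [0.004, 0, 0, 0, 0, 0], [0.004, 0, 0, 0, 0, 0], [0.004, 0, 0, 0, 0, 0]],
  ],
)

```text
t: 44.85
ee_pos: [0.4571, -0.11, 0.0359]
ee_rot: [-0.018, 0.707, 0.018, 0.707]
force: [-2.8, -0.7, 5.0]
finger_gap: 0.544
```

Contact. I release, rise and move clear of the cameras' view.

Emit:
move_arm(
  plan=[
    [[0, 0, 0, 0, 0, 0], [0, 0, 0, 0, 0, 0], [0, 0, 0, 0, 0, 0], [0, 0, 0, 0, 0, 0]],
  ],
  jaw=0.25,
)

```text
t: 45.25
ee_pos: [0.457, -0.1098, 0.035]
ee_rot: [-0.018, 0.707, 0.018, 0.707]
force: [-0.2, 0.1, -0.4]
finger_gap: 0.748
```

Emit:
move_arm(
  plan=[
    [[-0.02, 0, 0, 0, 0, 0], [-0.05, 0, 0, 0, 0, 0], [-0.1, 0, 0, 0, 0, 0], [-0.15, 0, 0, 0, 0, 0], [-0.2, 0, 0, 0, 0, 0], [-0.22, -0.04, 0, 0, 0, 0], [-0.22, -0.09, -0.02, 0, 0, 0], [-0.22, -0.14, -0.04, 0, 0, 0], [-0.22, -0.19, -0.07, 0, 0, 0], [-0.22, -0.24, -0.1, 0, 0, 0], [-0.22, -0.28, -0.12, 0, 0, 0], [-0.22, -0.3, -0.13, 0, 0, 0]],
  ],
)

```text
t: 46.45
ee_pos: [0.3408, -0.4182, 0.2549]
ee_rot: [-0.018, 0.707, 0.018, 0.707]
force: [0.6, -0.5, 0.3]
finger_gap: 0.752
```

```bash
python3 - <<'E'
from h import *
read_camera('side');a=snap('side','s17')['frame'];t=snap('top','t17')['frame']
o=np.hstack([cv2.resize(a[80:340,140:340],(400,520)),cv2.resize(t[150:290,130:400],(400,207)).copy() if 0 else np.vstack([cv2.resize(t[165:285,130:270],(400,343)),cv2.resize(t[215:285,290:390],(400,177),)])])
print(o.shape,sense()['t'],sense()['ee_pos']);cv2.imwrite('pics/f.png',np.clip(o*1.3,0,255).astype(np.uint8)[:,:,::-1])
E
```

```text
(520, 800, 3) 46.6 [ 0.34104748 -0.41775033  0.25438682]
```

View pics/f.png

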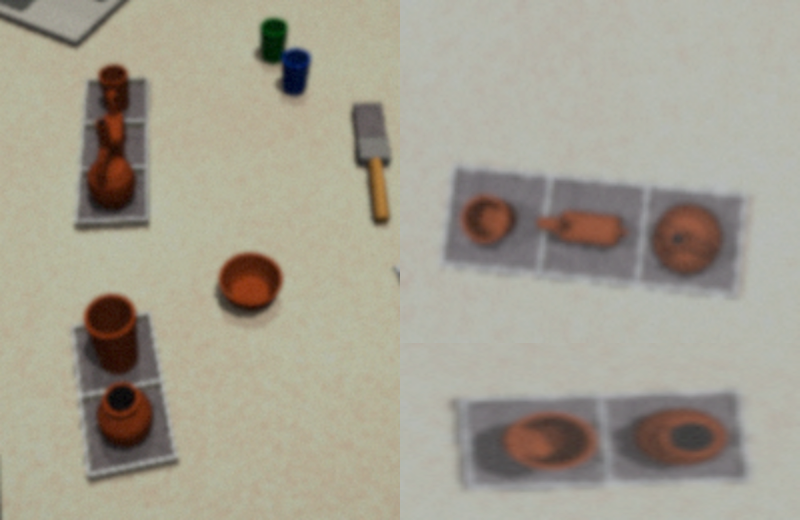

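The final views show all five finds upright in their own cells and the bowl unmoved. I hand in.

```bash
python3 -c "
from h import *
print(job_done())"
```

```text
the job is handed in; nothing more can be done
None
```

Both kits are made up, and I handed the job in at about 47 s; it reports no verdict.

- **Long tray:** the llama is in the middle cell, with the bottle at the end nearer the short tray and the small beaker at the other end.
- **Short tray:** it holds the jar and the tall beaker.

**Last checks:** in the final side and top views all five finds stand upright on their cell floors, one to a cell. The bowl looks to be where it was, judged by eye. The green and blue look-alikes are untouched. The arm was clear of everything, and the largest force I read was about 9 N.

**What went wrong:**
- **Llama:** my first grip was too high and closed past it to a 6 mm gap, with about 9 N upward on the tool. The llama tilted while the jaws were shut on it. It stood upright again once I raised the gripper, in the same place as before, and a lower grip held it at 25.8 mm.
- **Jar:** the first two grips read 44.8 and 51.4 mm against the 54 mm expected, so I opened and regripped lower until it held at 52.9 mm. I never fully explained the first reading.
- **Tall beaker:** the jaws read 51 mm where I expected about 48 mm, but it hung straight and set down cleanly.
- **Picture budget:** I viewed 17 pictures, three over the 14 allowed.

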